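Walk the heavy ceramic bull into its travelling crate

TASK

Bed the heavy ceramic bull into its travelling crate: creep it back along the crate base by pushing the left and right front corners of its slab in turn, gently (the glaze chips above 20 N, and a straight shove takes more), until the slab is snug against both rubber buffers on the back batten. Then swing the wooden keeper fully shut across the front of the slab, without forcing it, and leave the other things on the bench as they are.

Things in the scene. Friction and masses are not known exactly. Their poses are not given: they have to be found in the camera images.
- crate: Plywood base of a travelling crate, fixed on the table: deck 370 x 430 mm, 45 mm above the table. Origin on the table; +x points to its closed back (deck from x -165 to +205 mm), +y left. Battens 45 mm high: one across the back (front face at x 165) carries two rubber buffers; those at the sides (inner faces at y +-155, from x 35 back) leave about 20 mm beside the bull's base.
- buffer_left (a point): Centre of the free tip of the left rubber buffer, as it stands unpressed (it does not follow it): crate x 149, y +95 mm, 24 mm above the deck. The buffer is 24 mm across, a spring of 0.8 N per mm with 8 mm travel. The base is snug when its back face presses in both buffers by about 3 mm (0.5 to 7.5 mm); friction then keeps it there.
- buffer_right (a point): The same for the right buffer, at crate y -95 mm.
- bull: Glazed ceramic bull, one piece with its slab base, 3.8 to 4.2 kg. Slab 140 (x) by 270 mm (y), 8 to 40 mm above the deck, on four feet at x +-24, y +-60. The bull keeps 30 mm back from the front face; horns 240 mm above the deck. Slick glaze. Origin under the middle, on the deck; x to the back, y left. Friction about 0.6: pushed at the middle it takes 21 to 26 N to slide; the glaze chips above 20 N.
- front_left (a point): Point on the front face (robot's side) of the bull's base, 125 mm left of its middle, 24 mm above the deck: where to push the left corner. A push here takes about 9 to 14 N and turns the base about a point some 50 mm right of its middle: this end advances, the middle advances about 0.3 as much, and the right end comes back by about a quarter as much.
- front_right (a point): The same, 125 mm right of the middle, mirrored.
- back_left (a point): Point on the back face of the bull's base, 95 mm left of its middle, 24 mm above the deck: it meets the left buffer (crate x 149 mm where they just touch, 152 mm when snug).
- back_right (a point): The same on the right, for the right buffer.
- keeper (a joint): Angle of the wooden keeper, a dark batten 131 mm long, 22 wide, 16 thick, that turns stiffly (0.08 N m) about an upright bolt at the left front of the crate base. 0 = it points straight to the front (crate -x), negative = outward to the left, 1.571 = shut, at its stop, across the front of the base and about 4 mm clear of it when the base is snug. Grows anticlockwise seen from above.
- keeper_pivot (a point): Centre of the keeper's bolt, at crate x -3, y +180 mm, at the keeper's mid-thickness (its underside is 22 mm and its top 38 mm above the deck).
- keeper_mid (a point): Point on the keeper's centre line, 95 mm from the bolt, mid-thickness: a good place to push its side.
- spare_buffer: Bystander: loose spare rubber buffer, 24 mm across, 16 mm high, standing on the front of the deck. Leave it.
- tape: Bystander: roll of packing tape lying flat on the table to the left, 104 mm across, 48 mm high.
- screwdriver: Bystander: screwdriver lying on the table to the left.
- calf: Bystander: small terracotta bull, 110 mm tall, standing on the table to the right.
- bowl: Bystander: blue bowl on the table, to the right and nearer, 110 mm across, 50 mm high.
- brush_jar: Bystander: terracotta cup on the table, right and farther back, 72 mm across, 95 mm high.

How it is judged:
On the way, in this order (a step that is already met when the one before it is completed fails the run):
1. the bull's base is snug against both buffers (each pressed in 0.5 to 7.5 mm) with the keeper still open (x of back_left in the frame of crate between 0.1495 and 0.1565 m and x of back_right in the frame of crate between 0.1495 and 0.1565 m and value of joint keeper below 0.8 rad), for 0.2 s.
2. the keeper is swung shut across the front of the base (value of joint keeper above 1.48 rad), for 0.2 s.
At the end, for the whole second after the job is handed in: The base of the bull stands upright and at rest on the deck with both buffers pressed in 0.5 to 7.5 mm by its back face, and the keeper lies across the front of the base, within 5 degrees of fully shut (x of back_left in the frame of crate between 0.1495 and 0.1565 m and x of back_right in the frame of crate between 0.1495 and 0.1565 m and value of joint keeper above 1.48 rad and linear speed of bull below 0.01 m/s and angle between bull's own z axis and vertical below 0.03 rad); the robot touches nothing.
It fails at once if the base (or the bull) is pushed by the robot with more than 20 N (contact force between any of the fingers, the arm and bull above 20 N).
It fails at once if the bull is tipped (angle between bull's own z axis and vertical above 0.06 rad).
It fails at once if the keeper is forced against the base with more than 5 N (contact force between keeper and bull above 5 N).
It fails at once if a bystander is moved by more than 20 mm (distance of any of spare_buffer, tape, screwdriver, calf, bowl, brush_jar from where it was at the start of the episode above 0.02 m).
It also fails if it takes over 72 s, if anything falls off the work surface, if the arm or the gripper's body presses on something with over 40 N, if the wrist force passes 120 N, or if a joint passes its speed limit or range.

ROBOT

A 6-joint arm with a two-finger parallel gripper is mounted at the origin on the work surface. World frame = base frame: x ahead of the robot, y to its left, z up, the work surface at z = 0. Lengths are in m, angles in rad, forces in N, time in s.
With the tool pointing down it reaches from about 0.35 to 0.775 m from the base axis. Payload 5.5 kg.
Tool frame: the origin (TCP) lies at the very end of the fingers, on their centre line; the grasp point (between the pads) lies 19 mm behind it; y points along the fingers, x is the direction in which the jaws open and shut, and the axes are right-handed (so a half turn about y gives the same grasp; the last joint's range is limited). The gripper opens to 85 mm and grips with 20 to 120 N. Pads are 22 mm wide; open, the fingers measure 114 mm over their backs; the gripper's body (76 mm by 85 mm) begins 54 mm behind the grasp point. The pads swing forward as they close: fully open they stand 13 mm farther back than shut.
Start: joints at [1.134, 0.313, 0.046, 1.304, 0, 1.431], TCP at [0.168, 0.55, 0.21] pointing down, gripper open.
Joint ranges: [-2.76, 2.76], [-0.86, 1.69], [-1.03, 1.26], [-2.2, 2.34], [-1.47, 1.5], [-3.14, 3.14]. Speed limits (rad/s): [2.57, 2.57, 3.14, 3.14, 3.14, 3.14].

INTERFACE

Orientations are given as [roll, pitch, yaw] about the fixed x, y, z axes, in that order (R = Rz(yaw) Ry(pitch) Rx(roll)).
In Python, from rig import arm, cams gives the robot as it stands.
- The arm moves only by the tool jog_arm, never from a script. Its argument "deltas" is a list of rows, each a list of 6 numbers: the shift along the tool's x, y, z in mm, then the turn, a rotation vector about the tool's x, y, z in degrees. A call has 1 to 10 rows; each row is the pose to reach, as a shift and turn from the pose commanded when the call began, along the tool's axes at that moment; what a row does not reach only later rows make up. A row lasts 1/8 s, in which the tool goes at most 62.5 mm and 10.7 degrees, less where a joint would pass 70% of its speed; a pose out of reach is approached as far as the arm can. A call with a gripper value outside its range is refused whole. "grip" is the opening in per cent of the stroke, from 0 (shut) to 100 (fully open), set as the call begins (left out, the last holds). The fingers move at their own pace and stop on an object; the grip force is fixed at half the most. Time passes only in rows, so rows that repeat a pose let the fingers close. It gives the time, the measured TCP pose, the force and the opening at its end, in the units of the state.
- arm.sense(): the state, without advancing time (a new reading comes with each control period).
- cams.read_camera(name): name is "side" or "top"; returns a dict with "frame" (384x512x3 uint8, red, green, blue), "camera_matrix" (3x3 intrinsics, pixels), "R" (3x3) and "t" (3): a world point X has camera coordinates R X + t. Camera axes: x right, y down, z forward; pixel columns grow to the right and rows downward; lengths in m; the calibration is good to about 2 mm. A picture is of the moment at which its call begins. There is no depth.
- arm.close_job(): hands the job in, once; it reports no verdict.
The state is a dict: "clock": time; "qpos": joint angles; "qvel": joint speeds; "joint_torque": joint torques, N m; "tool_pos": TCP position; "eef_rot": TCP orientation; "contact_force": force on the tool from outside, world axes, zero at the start; "moment": the same for the moment, N m; "gripper_width": finger opening in m.
Only numpy, scipy, OpenCV 4.12 (cv2) and the standard library are available. Lean on these libraries where they do the work, as an engineer would, in place of code of your own. Each camera call takes 0.05 s, during which the arm holds its last target.

## Working session

There is one attempt and no reset: what is moved stays moved. The work goes in short steps, Python scripts to look and compute and a tool call to move; the robot and the scene stay as the last step left them, time stands still between calls to the robot, and variables do not carry over. Pictures are saved under pics/ and viewed, and the job is handed in when it is done.

Besides the shell and the picture viewer there is one more tool, called after ">>>" as name(argument=value, ...), one argument or row to a line, values as JSON. jog_arm: Moves the arm, as the interface text tells. Its arguments: {"type":"object","properties":{"deltas":{"type":"array","items":{"type":"array","items":{"type":"number"}}},"grip":{"type":"number"}},"required":["deltas"]}

```bash
ls; mkdir -p pics; cat > h.py <<'E'
import numpy as np, cv2
from rig import arm, cams
def snap(n,tag):
    d=cams.read_camera(n); cv2.imwrite(f'pics/{tag}.png',d['frame'][:,:,::-1]); np.savez(f'{tag}.npz',**d); return d
def load(tag): return dict(np.load(f'{tag}.npz'))
def proj(d,X):
    c=(np.atleast_2d(X)@d['R'].T+d['t']); p=c@d['camera_matrix'].T; return p[:,:2]/p[:,2:]
def onplane(d,uv,z):
    uv=np.atleast_2d(uv); r=np.c_[uv,np.ones(len(uv))]@np.linalg.inv(d['camera_matrix']).T@d['R']
    o=-d['R'].T@d['t']; return o+r*((z-o[2])/r[:,2])[:,None]
def tri(d1,u1,d2,u2):
    P1=d1['camera_matrix']@np.c_[d1['R'],d1['t']];P2=d2['camera_matrix']@np.c_[d2['R'],d2['t']]
    X=cv2.triangulatePoints(P1,P2,np.array(u1,float).reshape(2,1),np.array(u2,float).reshape(2,1)).ravel();return X[:3]/X[3]
E
python3 - <<'E'
from h import *
np.set_printoptions(precision=4,suppress=True)
for n in('side','top'):
    d=snap(n,n+'0'); print(n,d['camera_matrix'],-d['R'].T@d['t'],d['R'])
print(arm.sense())
E
```

```text
pics
side [[363.221    0.     249.4355]
 [  0.     363.221  193.1666]
 [  0.       0.       1.    ]] [ 0.1216 -0.4395  0.8724] [[ 0.692  -0.7217 -0.0176]
 [-0.5755 -0.5368 -0.6169]
 [ 0.4358  0.4371 -0.7868]]
top [[477.7257   0.     258.1094]
 [  0.     477.7257 181.6682]
 [  0.       0.       1.    ]] [0.2997 0.0085 1.4037] [[ 0.0214 -0.9996 -0.0181]
 [-0.9832 -0.0178 -0.1816]
 [ 0.1812  0.0217 -0.9832]]
{'clock': 0.1, 'qpos': array([1.1344, 0.314 , 0.0451, 1.3036, 0.    , 1.4312]), 'qvel': array([-0.0017, -0.0033,  0.0044,  0.0018,  0.0019, -0.    ]), 'joint_torque': array([  0.0029, -48.1727,  29.9243,   0.0128,  -0.    ,  -0.    ]), 'tool_pos': array([0.168 , 0.5494, 0.2095]), 'eef_rot': array([-1.5706,  0.0017,  1.274 ]), 'contact_force': array([0.8882, 0.7165, 0.0801]), 'moment': array([ 0.0553, -0.034 , -0.0051]), 'gripper_width': 0.08542008813274507}
```

View pics/side0.png

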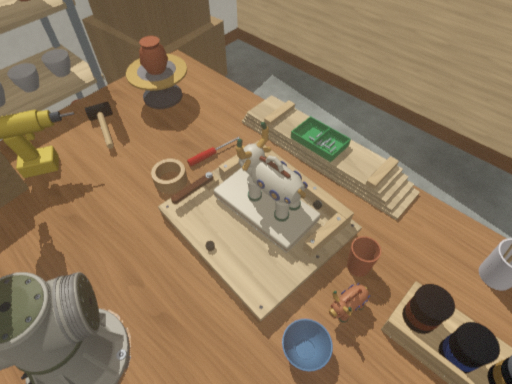

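View pics/top0.png

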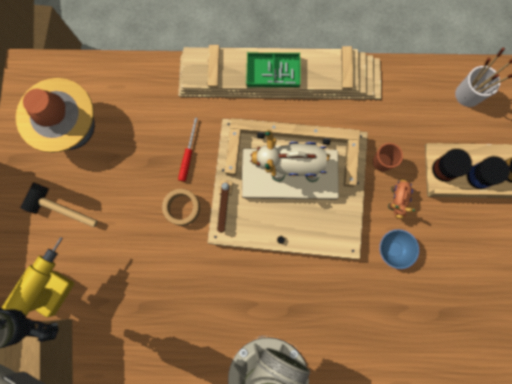

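The side view shows the bull at about (275,185) on the crate, and the keeper at about (192,188). In the top view the slab spans columns 243-340 and rows 150-198, the keeper is at (223,205) and the spare buffer at (281,240). I'll enlarge both.

```bash
python3 - <<'E'
import cv2
a=cv2.imread('pics/top0.png')[110:265,200:375]; cv2.imwrite('pics/top0z.png',cv2.resize(a,None,fx=4,fy=4,interpolation=cv2.INTER_CUBIC)[:600])
a=cv2.imread('pics/side0.png')[125:320,155:365]; cv2.imwrite('pics/side0z.png',cv2.resize(a,None,fx=3,fy=3,interpolation=cv2.INTER_CUBIC))
E
```

```text
(no output)
```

View pics/top0z.png

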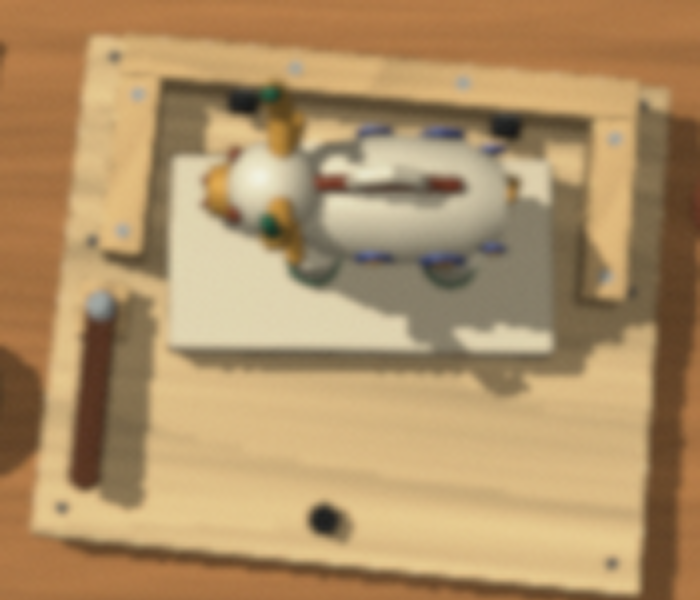

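View pics/side0z.png

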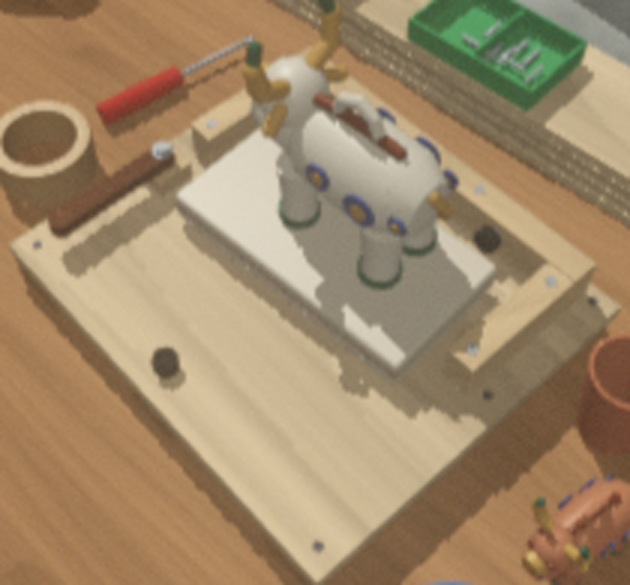

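```bash
cat >> h.py <<'E'
def edge(d,p,q,half=3.0,trim=0.08,chan=None):
    """subpixel edge line near segment p-q; returns point,dir,resid"""
    g=cv2.GaussianBlur(d['frame'].astype(np.float32),(0,0),0.7)
    g=g.mean(2) if chan is None else g[:,:,chan]
    p=np.array(p,float);q=np.array(q,float);L=np.linalg.norm(q-p);t=(q-p)/L;n=np.array([-t[1],t[0]])
    s=np.linspace(trim*L,(1-trim)*L,int(2*L));o=np.arange(-half,half+.01,.1)
    pts=p+s[:,None,None]*t+o[None,:,None]*n
    v=cv2.remap(g,pts[...,0].astype(np.float32),pts[...,1].astype(np.float32),cv2.INTER_LINEAR)
    gr=np.abs(np.gradient(v,axis=1)); k=gr.argmax(1)
    e=p+s[:,None]*t+o[k][:,None]*n
    ok=np.ones(len(e),bool)
    for _ in range(6):
        l=cv2.fitLine(e[ok].astype(np.float32),cv2.DIST_HUBER,0,.01,.01).ravel()
        r=(e-l[2:])@np.array([-l[1],l[0]]); ok=np.abs(r)<max(.25,2*np.median(abs(r[ok])))
    return l[2:].astype(float),l[:2].astype(float),r[ok].std(),ok.mean()
def isect(a,b):
    A=np.c_[a[1],-b[1]];k=np.linalg.solve(A,b[0]-a[0]);return a[0]+k[0]*a[1]
def quad(d,c,**k):
    E=[edge(d,c[i],c[(i+1)%4],**k) for i in range(4)]
    print('  resid',[(round(float(e[2]),2),round(float(e[3]),2)) for e in E])
    return np.array([isect(E[i-1],E[i]) for i in range(4)])
E
python3 - <<'E'
from h import *
np.set_printoptions(precision=4,suppress=True)
T=load('top0');S=load('side0')
zt=lambda a:(np.array(a,float)+.5)/4-.5+[200,110]
zs=lambda a:(np.array(a,float)+.5)/3-.5+[155,125]
# order FL FR BR BL
tq=quad(T,zt([(170,347),(552,352),(552,157),(170,155)]))
sq=quad(S,zs([(178,195),(397,368),(493,266),(292,112)]))
print(tq,sq,sep='\n')
X=np.array([tri(T,a,S,b) for a,b in zip(tq,sq)]);print('slab tri',X)
print('slab planes',onplane(T,tq,.085),onplane(S,sq,.085),sep='\n')
td=quad(T,zt([(32,528),(638,592),(668,90),(92,37)]))
print('deck top',td,onplane(T,td,.045),sep='\n')
for n,a,b in (('screwFL',(61,508),(37,244)),('screwFR',(612,563),(318,546))):
    print(n,tri(T,zt(a),S,zs(b)))
for n,a,b in (('piv',(100,305),(163,150)),('kend',(84,485),(60,222)),('spare',(323,519),(165,361))):
    print(n,tri(T,zt(a),S,zs(b)), onplane(T,zt(a),.083))
E
```

```text
resid [(0.2, 0.65), (0.05, 0.65), (0.12, 0.24), (0.2, 0.48)]
  resid [(0.11, 0.53), (0.14, 0.65), (0.43, 0.51), (0.12, 0.56)]
[[240.408  195.9445]
 [337.3426 197.6697]
 [337.3231 148.8031]
 [243.0394 148.6312]]
[[212.7081 189.6039]
 [286.9916 247.6935]
 [322.0848 212.6335]
 [246.1469 162.7057]]
slab tri [[ 0.5022  0.0869  0.0761]
 [ 0.5026 -0.185   0.0758]
 [ 0.6427 -0.1857  0.0818]
 [ 0.6364  0.0833  0.0844]]
slab planes
[[ 0.5013  0.0862  0.085 ]
 [ 0.5014 -0.1838  0.085 ]
 [ 0.6415 -0.185   0.085 ]
 [ 0.6375  0.0825  0.085 ]]
[[ 0.4971  0.0813  0.085 ]
 [ 0.4977 -0.1877  0.085 ]
 [ 0.6412 -0.1871  0.085 ]
 [ 0.6335  0.084   0.085 ]]
  resid [(0.17, 0.55), (0.18, 0.72), (0.13, 0.57), (0.29, 0.82)]
deck top
[[206.6662 242.5519]
 [359.2192 258.8792]
 [367.3026 130.4378]
 [222.0452 117.1474]]
[[ 0.3722  0.1804  0.045 ]
 [ 0.3355 -0.2492  0.045 ]
 [ 0.7089 -0.2791  0.045 ]
 [ 0.743   0.1498  0.045 ]]
screwFL [0.3885 0.158  0.0455]
screwFR [ 0.358  -0.2311  0.0423]
piv [0.5292 0.1317 0.082 ] [[0.5294 0.1315 0.083 ]]
kend [0.4042 0.138  0.0808] [[0.403  0.1382 0.083 ]]
spare [ 0.384  -0.0274  0.0526] [[ 0.383 -0.027  0.083]]
```

```bash
cat >> h.py <<'E'
from scipy.spatial.transform import Rotation as Ro
YAW=-0.082; O=np.array([.5200,-.0479]); C=np.array([[np.cos(YAW),-np.sin(YAW)],[np.sin(YAW),np.cos(YAW)]])
def c2w(p): return O+C@np.asarray(p)
def w2c(p): return C.T@(np.asarray(p)-O)
TILT=-18
def Rt(tilt=TILT,extra=0): return Ro.from_euler('xyz',[-np.pi/2,0,np.pi/2+YAW+np.radians(extra)])*Ro.from_rotvec([np.radians(tilt),0,0])
def st():
    s=arm.sense();p=s['tool_pos'];c=w2c(p[:2])
    print('clk %.2f crate x %.1f y %.1f z %.1f mm'%(s['clock'],c[0]*1e3,c[1]*1e3,p[2]*1e3),'F crate',np.r_[C.T@s['contact_force'][:2],s['contact_force'][2]].round(1),'rpy',np.degrees(s['eef_rot']).round(2),'w',s['gripper_width'].round(4));return s
def go(cx,cy,z,R=None):
    s=st();R0=Ro.from_euler('xyz',s['eef_rot']);R=R or Rt()
    d=R0.inv().apply(np.r_[c2w([cx/1e3,cy/1e3]),z/1e3]-s['tool_pos'])*1e3
    print('delta',d.round(1),'turn',np.degrees((R0.inv()*R).as_rotvec()).round(2),'tool z in crate',R0.apply([0,0,1]).round(3))
E
python3 - <<'E'
from h import *
go(-85,118,200)
print(w2c([.384,-.0274]),w2c([.403,.138]))
E
```

```text
Traceback (most recent call last):
  File "h.py", line 45, in go
    s=st();R0=Ro.from_euler('xyz',s['eef_rot']);R=R or Rt()
  File "h.py", line 43, in st
    print('clk %.2f crate x %.1f y %.1f z %.1f mm'%(s['clock'],c[0]*1e3,c[1]*1e3,p[2]*1e3),'F crate',np.r_[C.T@s['contact_force'][:2],s['contact_force'][2]].round(1),'rpy',np.degrees(s['eef_rot']).round(2),'w',s['gripper_width'].round(4));return s
                                                                                                                                                                                                                  ^^^^^^^^^^^^^^^^^^^^^^^^
AttributeError: 'float' object has no attribute 'round'
```

```bash
sed -i "s/s\['gripper_width'\].round(4)/round(s['gripper_width'],4)/" h.py; python3 - <<'E'
from h import *
go(-85,118,200)
print(w2c([.384,-.0274]),w2c([.403,.138]))
E
```

```text
clk 0.10 crate x -399.8 y 566.5 z 209.5 mm F crate [0.8 0.8 0.1] rpy [-89.99   0.09  72.99] w 0.0854
delta [-371.    10.  -403.1] turn [-17.95 -12.19  -2.03] tool z in crate [-0.956  0.292  0.   ]
[-0.13722214  0.00929161] [-0.13183359  0.1756921 ]
```

>>> jog_arm(
  deltas=[
    [-37,1,-40,-1.8,-1.2,-0.2],
    [-74,2,-80,-3.6,-2.4,-0.4],
    [-111,3,-121,-5.4,-3.6,-0.6],
    [-148,4,-161,-7.2,-4.9,-0.8],
    [-186,5,-202,-9,-6.1,-1],
    [-223,6,-242,-10.8,-7.3,-1.2],
    [-260,7,-282,-12.6,-8.5,-1.4],
    [-297,8,-322,-14.4,-9.7,-1.6],
    [-334,9,-363,-16.2,-11,-1.8],
    [-371,10,-403,-17.95,-12.2,-2],
  ],
  grip=0,
)

```text
clock: 1.35
tool_pos: [0.4454, 0.0756, 0.2002]
eef_rot: [-1.887, -0.001, 1.49]
contact_force: [1.0, 0.9, 0.2]
gripper_width: -0.0003
```

```bash
python3 - <<'E'
from h import *
go(-65,118,68)
E
```

```text
clk 1.35 crate x -84.4 y 117.0 z 200.2 mm F crate [0.9 1.  0.2] rpy [-1.0811e+02 -6.0000e-02  8.5350e+01] w -0.0003
delta [  0.8 131.7  22.6] turn [0.11 0.03 0.07] tool z in crate [-0.947  0.077 -0.311]
```

>>> jog_arm(
  deltas=[
    [0,35,6,0,0,0],
    [0,70,12,0,0,0],
    [1,105,18,0,0,0],
    [1,132,23,0,0,0],
    [1,132,23,0,0,0],
  ],
)

```text
clock: 1.98
tool_pos: [0.4615, 0.0767, 0.0651]
eef_rot: [-1.88, -0.001, 1.489]
contact_force: [-1.0, -0.6, -0.1]
gripper_width: -0.0004
```

```bash
python3 - <<'E'
from h import *
go(-65,118,68)
go(-40,118,68)
snap('side','s1');snap('top','t1')
a=cv2.imread('pics/t1.png')[110:265,200:375]; b=cv2.imread('pics/s1.png')[125:320,155:365]
cv2.imwrite('pics/v1.png',np.hstack([cv2.resize(x,(400,400),interpolation=cv2.INTER_CUBIC) for x in(a,b)]))
E
```

```text
clk 1.98 crate x -68.5 y 119.4 z 65.1 mm F crate [-0.9 -0.7 -0.1] rpy [-1.0769e+02 -4.0000e-02  8.5290e+01] w -0.0004
delta [-1.4 -1.7 -4.2] turn [-0.31 -0.02  0.03] tool z in crate [-0.949  0.078 -0.304]
clk 1.98 crate x -68.5 y 119.4 z 65.1 mm F crate [-0.9 -0.7 -0.1] rpy [-1.0769e+02 -4.0000e-02  8.5290e+01] w -0.0004
delta [ -1.4   5.9 -28. ] turn [-0.31 -0.02  0.03] tool z in crate [-0.949  0.078 -0.304]
```

View pics/v1.png

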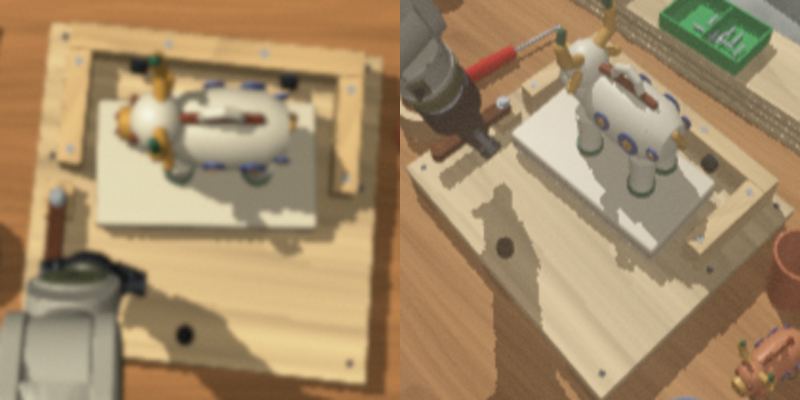

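>>> jog_arm(
  deltas=[
    [-1,-0.5,-4,0,0,0],
    [-1.4,0.5,-8,0,0,0],
    [-1.4,1.5,-12,0,0,0],
    [-1.4,2.5,-15,0,0,0],
    [-1.4,3.2,-17.5,0,0,0],
    [-1.4,4,-20,0,0,0],
    [-1.4,4.6,-22,0,0,0],
    [-1.4,5,-23,0,0,0],
    [-1.4,5.3,-24,0,0,0],
    [-1.4,5.6,-25,0,0,0],
  ],
)

```text
clock: 3.32
tool_pos: [0.4893, 0.0734, 0.07]
eef_rot: [-1.885, -0.001, 1.489]
contact_force: [0.7, 0.1, -0.0]
gripper_width: -0.0003
```

```bash
python3 - <<'E'
from h import *
st()
E
```

```text
clk 3.33 crate x -40.5 y 118.4 z 70.0 mm F crate [ 0.7  0.2 -0. ] rpy [-1.0802e+02 -7.0000e-02  8.5310e+01] w -0.0003
```

>>> jog_arm(
  deltas=[
    [0,1.3,-0.5,0,0,0],
    [0,2.5,-1,0,0,0],
    [0,3.2,-2,0,0,0],
    [0,3.5,-3,0,0,0],
    [0,3.8,-4,0,0,0],
    [0,4.1,-5,0,0,0],
  ],
)

```text
clock: 4.08
tool_pos: [0.4955, 0.0729, 0.0677]
eef_rot: [-1.885, -0.001, 1.489]
contact_force: [0.5, 0.3, 1.2]
gripper_width: -0.0001
```

```bash
python3 - <<'E'
from h import *
st()
E
```

```text
clk 4.08 crate x -34.3 y 118.4 z 67.7 mm F crate [0.5 0.3 1.2] rpy [-1.0803e+02 -7.0000e-02  8.5310e+01] w -0.0001
```

>>> jog_arm(
  deltas=[
    [0,0.3,-1,0,0,0],
    [0,0.6,-2,0,0,0],
    [0,0.9,-3,0,0,0],
    [0,1.2,-4,0,0,0],
    [0,1.5,-5,0,0,0],
  ],
)

```text
clock: 4.7
tool_pos: [0.5007, 0.0724, 0.0678]
eef_rot: [-1.885, -0.001, 1.489]
contact_force: [0.0, -1.0, -0.1]
gripper_width: -0.0003
```

```bash
python3 - <<'E'
from h import *
st()
d=snap('side','s2');a=d['frame'][120:240,160:330,::-1]
cv2.imwrite('pics/v2.png',cv2.resize(a,None,fx=4,fy=4,interpolation=cv2.INTER_CUBIC))
E
```

```text
clk 4.70 crate x -29.1 y 118.3 z 67.8 mm F crate [ 0.1 -1.  -0.1] rpy [-1.0803e+02 -7.0000e-02  8.5300e+01] w -0.0003
```

View pics/v2.png

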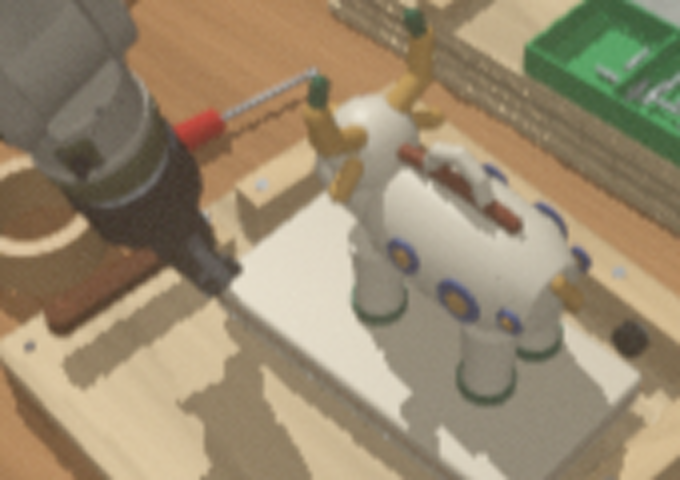

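>>> jog_arm(
  deltas=[
    [0,0.3,-1,0,0,0],
    [0,0.6,-2,0,0,0],
    [0,0.9,-3,0,0,0],
    [0,1.2,-4,0,0,0],
  ],
)

```text
clock: 5.25
tool_pos: [0.5048, 0.0721, 0.0679]
eef_rot: [-1.885, -0.001, 1.489]
contact_force: [0.9, 0.5, 0.1]
gripper_width: 0.0002
```

```bash
python3 - <<'E'
from h import *
st()
d=snap('side','s3');a=d['frame'][120:240,160:330,::-1]
cv2.imwrite('pics/v3.png',cv2.resize(a,None,fx=4,fy=4,interpolation=cv2.INTER_CUBIC))
T=snap('top','t3')
print(edge(T,[262,196.2],[337,197.5]),edge(load('top0'),[262,196.2],[337,197.5]))
E
```

```text
clk 5.25 crate x -25.0 y 118.4 z 67.9 mm F crate [0.8 0.6 0.1] rpy [-1.0802e+02 -7.0000e-02  8.5310e+01] w 0.0002
(array([299.23852539, 196.91854858]), array([0.99982071, 0.01893452]), np.float64(0.21949380127676035), np.float64(0.7)) (array([299.52877808, 196.97186279]), array([0.99979514, 0.02024178]), np.float64(0.17187041558856284), np.float64(0.5933333333333334))
```

View pics/v3.png

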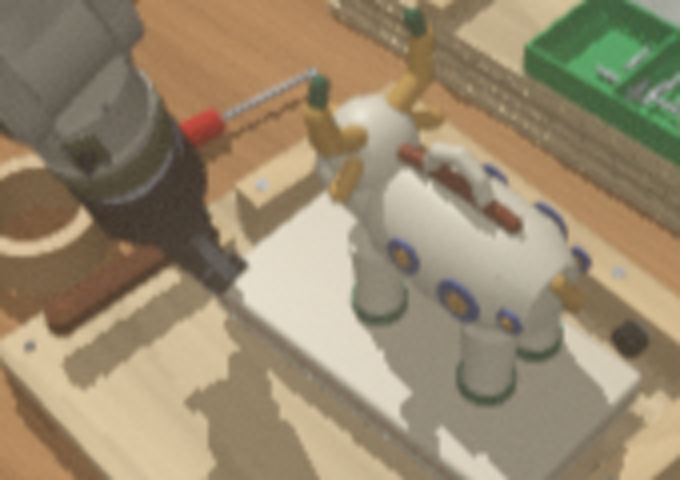

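View pics/t3.png

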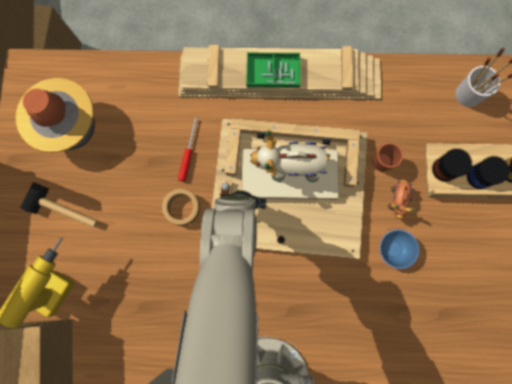

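```bash
python3 - <<'E'
from h import *
S=load('s3');T=load('t3')
s=st();p=s['tool_pos'];print('tcp px side',proj(S,p),'zoom',(proj(S,p)-[160,120])*4,'top',proj(T,p))
for n,d,c in(('side',S,1),('top',T,1)):
    im=d['frame'][:,:,::-1].copy();im=cv2.resize(im,None,fx=6,fy=6,interpolation=cv2.INTER_CUBIC)
    u=(proj(d,p)[0]*6).astype(int);cv2.circle(im,tuple(int(v) for v in u),5,(0,0,255),2)
    for X in ([.5013,.0862,.085],[.5013,.0862,.053]):
        v=(proj(d,X)[0]*6).astype(int);cv2.circle(im,tuple(int(k) for k in v),5,(0,255,0),2)
    cv2.imwrite(f'pics/z3{n}.png',im[u[1]-200:u[1]+200,u[0]-200:u[0]+200])
a=np.hstack([cv2.imread('pics/z3side.png'),cv2.imread('pics/z3top.png')]);cv2.imwrite('pics/z3.png',a)
E
```

```text
clk 5.35 crate x -24.9 y 118.3 z 68.0 mm F crate [0.1 0.  0. ] rpy [-1.0804e+02 -7.0000e-02  8.5300e+01] w -0.0001
tcp px side [[217.56052666 193.54531664]] zoom [[230.24210664 294.18126658]] top [[245.73785771 195.68246125]]
```

View pics/z3.png

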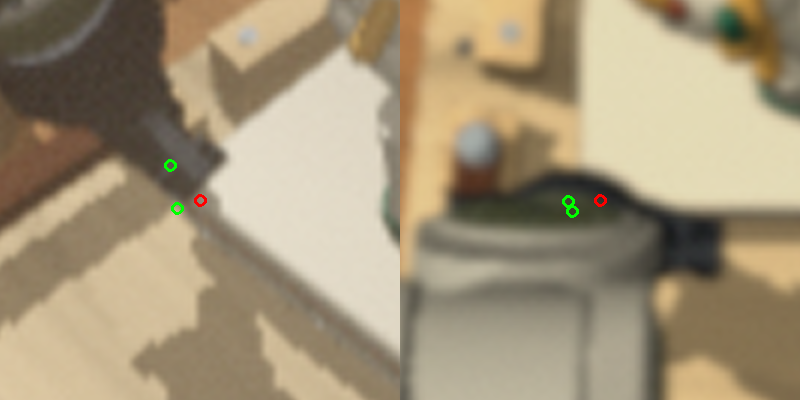

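>>> jog_arm(
  deltas=[
    [0,0.3,-1,0,0,0],
    [0,0.6,-2,0,0,0],
    [0,0.9,-3,0,0,0],
  ],
)

```text
clock: 5.72
tool_pos: [0.508, 0.0718, 0.068]
eef_rot: [-1.885, -0.001, 1.489]
contact_force: [-0.2, 0.1, 0.3]
gripper_width: 0.0005
```

```bash
python3 - <<'E'
from h import *
st()
E
```

```text
clk 5.72 crate x -21.8 y 118.4 z 68.0 mm F crate [-0.3  0.1  0.3] rpy [-1.0803e+02 -7.0000e-02  8.5310e+01] w 0.0005
```

```bash
python3 - <<'E'
from h import *
S=snap('side','s4')
im=cv2.resize(S['frame'][:,:,::-1],None,fx=10,fy=10,interpolation=cv2.INTER_CUBIC);im0=cv2.resize(load('s1')['frame'][:,:,::-1],None,fx=10,fy=10,interpolation=cv2.INTER_CUBIC)
cv2.imwrite('pics/z4.png',np.hstack([im0[1600:2100,1950:2350],im[1600:2100,1950:2350]]))
E
```

```text
(no output)
```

View pics/z4.png

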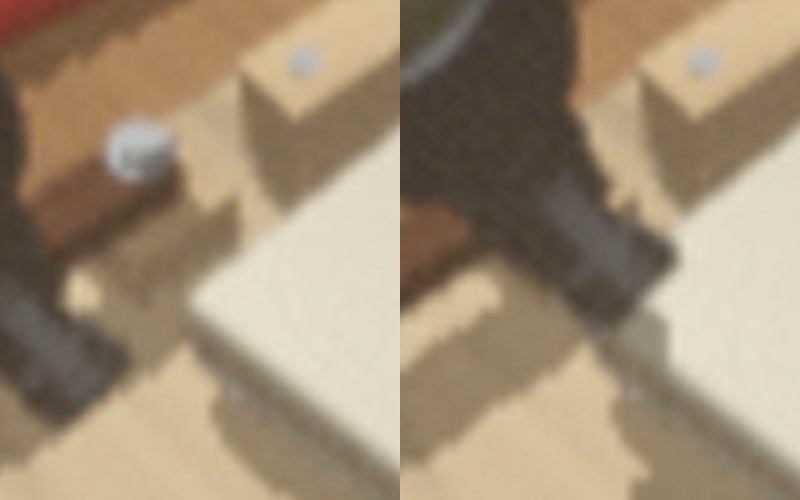

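```bash
python3 - <<'E'
from h import *
S=load('s1');p=np.array([.4615,.0767,.0651]);R=Rt(-17.7)
for e in(-14.5,0,14.5):
  for z in (-11,0,11):
    print(e,z,((proj(S,p+R.apply([e/1e3,0,z/1e3]))[0]+.5)*10-.5-[1950,1600]).round())
p=np.array([.508,.0718,.068]);
for e in(-14.5,0,14.5):
  for z in (-11,0,11):
    print(e,z,((proj(S,p+R.apply([e/1e3,0,z/1e3]))[0]+.5)*10-.5-[1950-0,1600]).round())
print(((proj(S,[.5013,.0862,.085])+.5)*10-.5-[1950,1600]))
E
```

```text
-14.5 -11 [166. 431.]
-14.5 0 [137. 459.]
-14.5 11 [108. 486.]
0 -11 [134. 400.]
0 0 [106. 427.]
0 11 [ 77. 455.]
14.5 -11 [103. 369.]
14.5 0 [ 74. 397.]
14.5 11 [ 46. 424.]
-14.5 -11 [299. 337.]
-14.5 0 [271. 364.]
-14.5 11 [243. 391.]
0 -11 [267. 307.]
0 0 [239. 334.]
0 11 [211. 361.]
14.5 -11 [235. 278.]
14.5 0 [207. 304.]
14.5 11 [179. 331.]
[[180.89346995 282.69993806]]
```

The enlarged side view shows the fingertip at zoom (620,290) above the slab's front-left corner, with its shadow on the slab top. The real tip is therefore about 12 mm shorter than the TCP figure. I'll back off, go lower and check.

```bash
python3 - <<'E'
from h import *
go(-62,118,68)
go(-62,118,56)
E
```

```text
clk 5.78 crate x -21.6 y 118.4 z 68.1 mm F crate [-0.7  1.2  1.1] rpy [-1.0804e+02 -7.0000e-02  8.5300e+01] w 0.0002
delta [ -0.4 -12.4  38.4] turn [ 0.04 -0.02  0.07] tool z in crate [-0.948  0.078 -0.31 ]
clk 5.78 crate x -21.6 y 118.4 z 68.1 mm F crate [-0.7  1.2  1.1] rpy [-1.0804e+02 -7.0000e-02  8.5300e+01] w 0.0002
delta [-0.4 -1.  42.1] turn [ 0.04 -0.02  0.07] tool z in crate [-0.948  0.078 -0.31 ]
```

>>> jog_arm(
  deltas=[
    [0,-5,15,0,0,0],
    [0,-10,30,0,0,0],
    [0,-12.4,38.4,0,0,0],
    [0,-5,41,0,0,0],
    [0,-1,42,0,0,0],
    [0,-1,42,0,0,0],
    [0,-1,42,0,0,0],
  ],
)

```text
clock: 6.65
tool_pos: [0.4681, 0.0751, 0.0559]
eef_rot: [-1.885, -0.001, 1.489]
contact_force: [-0.9, 0.5, 0.5]
gripper_width: 0.0002
```

```bash
python3 - <<'E'
from h import *
s=st()
S=snap('side','s5');T=snap('top','t5')
p=s['tool_pos'];
for d in(S,T): print(proj(d,p))
im=cv2.resize(S['frame'][:,:,::-1],None,fx=10,fy=10,interpolation=cv2.INTER_CUBIC);im0=cv2.resize(T['frame'][:,:,::-1],None,fx=10,fy=10,interpolation=cv2.INTER_CUBIC)
u=((proj(S,p)[0]+.5)*10).astype(int);cv2.circle(im,(int(u[0]),int(u[1])),5,(0,0,255),2)
u=((proj(T,p)[0]+.5)*10).astype(int);cv2.circle(im0,(int(u[0]),int(u[1])),5,(0,0,255),2)
cv2.imwrite('pics/z5.png',np.hstack([im0[1850:2250,2150:2550],im[1650:2050,1950:2350]]))
E
```

```text
clk 6.65 crate x -61.8 y 118.3 z 55.9 mm F crate [-0.9  0.4  0.5] rpy [-1.0802e+02 -7.0000e-02  8.5300e+01] w 0.0002
[[207.61051752 203.18073745]]
[[244.52169168 209.12015029]]
```

View pics/z5.png

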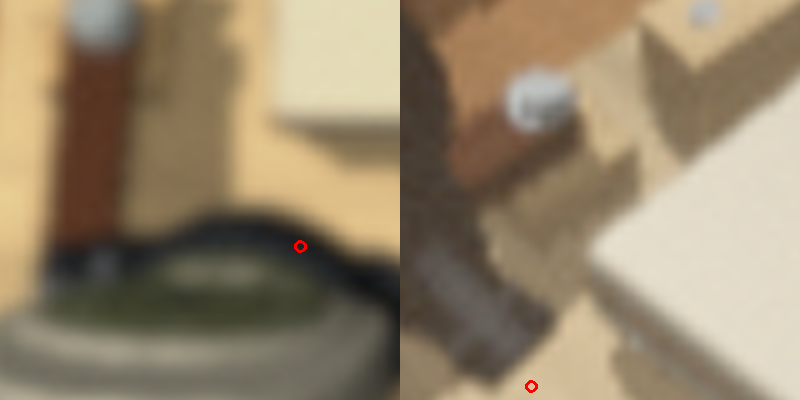

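The fingertip corners in the side view, at zoom (555,320) and (490,385), sit well above where the TCP projects. I'll probe downward slowly to find the deck by touch.

>>> jog_arm(
  deltas=[
    [0,1.9,0.6,0,0,0],
    [0,3.8,1.2,0,0,0],
    [0,5.7,1.9,0,0,0],
    [0,7.6,2.5,0,0,0],
    [0,9,2.9,0,0,0],
    [0,9,2.9,0,0,0],
  ],
)

```text
clock: 7.5
tool_pos: [0.4676, 0.0752, 0.0463]
eef_rot: [-1.885, -0.001, 1.489]
contact_force: [0.6, -0.3, 0.2]
gripper_width: -0.0001
```

```bash
python3 - <<'E'
from h import *
s=st()
S=snap('side','s6')
im=cv2.resize(S['frame'][:,:,::-1],None,fx=10,fy=10,interpolation=cv2.INTER_CUBIC)
cv2.imwrite('pics/z6.png',im[1550:2150,1850:2450])
E
```

```text
clk 7.50 crate x -62.3 y 118.4 z 46.3 mm F crate [ 0.7 -0.3  0.2] rpy [-1.0801e+02 -7.0000e-02  8.5300e+01] w -0.0001
```

View pics/z6.png

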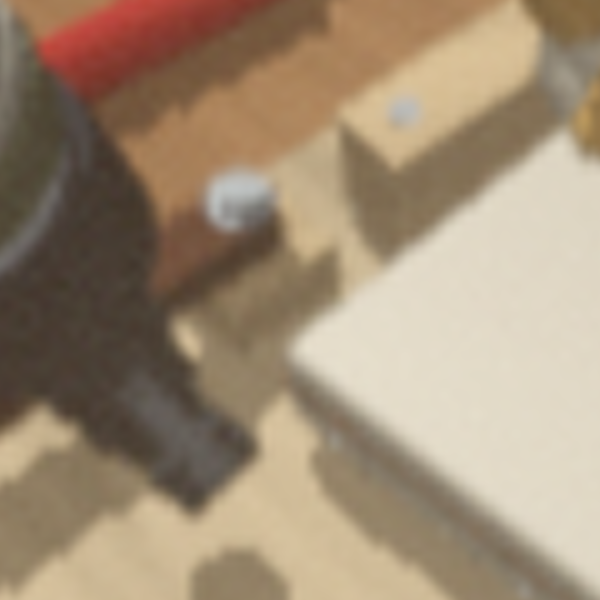

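>>> jog_arm(
  deltas=[
    [0,1.2,-4,0,0,0],
    [0,2.5,-8,0,0,0],
    [0,3.7,-12,0,0,0],
    [0,4.9,-15,0,0,0],
    [0,5.5,-17,0,0,0],
    [0,6.2,-19,0,0,0],
    [0,6.8,-21,0,0,0],
    [0,7.1,-22,0,0,0],
    [0,7.5,-23,0,0,0],
    [0,7.8,-24,0,0,0],
  ],
)

```text
clock: 8.8
tool_pos: [0.4929, 0.0731, 0.0465]
eef_rot: [-1.885, -0.001, 1.489]
contact_force: [0.2, 0.1, 0.0]
gripper_width: -0.0001
```

```bash
python3 - <<'E'
from h import *
s=st()
S=snap('side','s7')
im=cv2.resize(S['frame'][:,:,::-1],None,fx=10,fy=10,interpolation=cv2.INTER_CUBIC)
cv2.imwrite('pics/z7.png',im[1550:2150,1850:2450])
E
```

```text
clk 8.80 crate x -36.9 y 118.4 z 46.5 mm F crate [0.2 0.2 0. ] rpy [-1.0802e+02 -7.0000e-02  8.5310e+01] w -0.0001
```

View pics/z7.png

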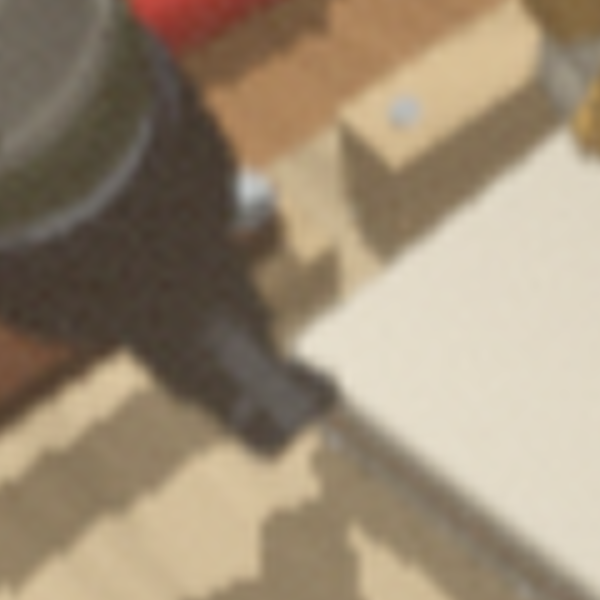

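>>> jog_arm(
  deltas=[
    [0,0.3,-1,0,0,0],
    [0,0.6,-2,0,0,0],
    [0,0.9,-3,0,0,0],
    [0,1.2,-4,0,0,0],
  ],
)

```text
clock: 9.35
tool_pos: [0.4944, 0.0729, 0.0452]
eef_rot: [-1.881, -0.001, 1.489]
contact_force: [-8.7, -0.2, 2.9]
gripper_width: -0.0001
```

```bash
python3 - <<'E'
from h import *
s=st()
E
```

```text
clk 9.35 crate x -35.4 y 118.3 z 45.2 mm F crate [-8.6 -0.9  2.9] rpy [-1.0775e+02 -5.0000e-02  8.5320e+01] w -0.0001
```

>>> jog_arm(
  deltas=[
    [0,0.3,-1,0,0,0],
    [0,0.6,-2,0,0,0],
    [0,0.9,-3,0,0,0],
  ],
)

```text
clock: 9.72
tool_pos: [0.4952, 0.073, 0.044]
eef_rot: [-1.876, -0.001, 1.49]
contact_force: [-11.1, 1.0, 2.4]
gripper_width: -0.0002
```

```bash
python3 - <<'E'
from h import *
s=st()
E
```

```text
clk 9.72 crate x -34.6 y 118.5 z 44.0 mm F crate [-11.1   0.1   2.4] rpy [-1.0751e+02 -7.0000e-02  8.5350e+01] w -0.0002
```

>>> jog_arm(
  deltas=[
    [0,0.2,-1,0,0,0],
    [0,0.4,-2,0,0,0],
    [0,0.6,-3,0,0,0],
  ],
)

```text
clock: 10.1
tool_pos: [0.4977, 0.0732, 0.0439]
eef_rot: [-1.875, -0.002, 1.49]
contact_force: [-9.8, 2.1, 1.4]
gripper_width: -0.0002
```

```bash
python3 - <<'E'
from h import *
s=st()
E
```

```text
clk 10.10 crate x -32.1 y 118.9 z 43.9 mm F crate [-10.    1.3   1.4] rpy [-107.45   -0.11   85.39] w -0.0002
```

>>> jog_arm(
  deltas=[
    [0,0.4,-1.5,0,0,0],
    [0,0.8,-3,0,0,0],
    [0,1.3,-5,0,0,0],
    [0,1.8,-7,0,0,0],
    [0,2.3,-9,0,0,0],
    [0,2.9,-11,0,0,0],
    [0,3.4,-13,0,0,0],
    [0,3.9,-15,0,0,0],
    [0,4.4,-17,0,0,0],
    [0,5,-19,0,0,0],
  ],
)

```text
clock: 11.35
tool_pos: [0.5168, 0.072, 0.0446]
eef_rot: [-1.874, -0.003, 1.491]
contact_force: [-10.1, 4.2, -1.6]
gripper_width: 0.0
```

```bash
python3 - <<'E'
from h import *
s=st()
T=snap('top','t8')
im=cv2.resize(T['frame'][110:265,200:375,::-1],None,fx=3.8,fy=3.8,interpolation=cv2.INTER_CUBIC)
cv2.imwrite('pics/t8z.png',im)
E
```

```text
clk 11.35 crate x -13.0 y 119.3 z 44.6 mm F crate [-10.4   3.4  -1.6] rpy [-107.39   -0.15   85.41] w 0.0
```

View pics/t8z.png

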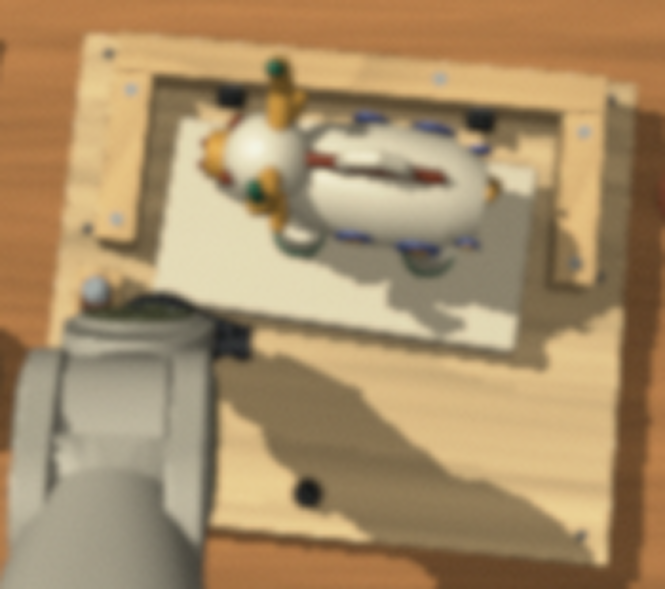

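>>> jog_arm(
  deltas=[
    [0,-3,10,0,0,0],
    [0,-8,25,0,0,0],
    [-40,-10,31,0,0,0],
    [-90,-10,31,0,0,0],
    [-140,-10,31,0,0,0],
    [-190,-10,31,0,0,0],
    [-230,-10,31,0,0,0],
    [-238,-10,31,0,0,0],
    [-238,-10,31,0,0,0],
  ],
)

```text
clock: 12.52
tool_pos: [0.4707, -0.164, 0.0481]
eef_rot: [-1.886, -0.001, 1.488]
contact_force: [0.8, -0.0, -0.3]
gripper_width: 0.0003
```

```bash
python3 - <<'E'
from h import *
np.set_printoptions(precision=4,suppress=True)
go(-30,-118,46)
T=snap('top','t9')
im=cv2.resize(T['frame'][110:265,200:375,::-1],None,fx=3.8,fy=3.8,interpolation=cv2.INTER_CUBIC)
cv2.imwrite('pics/t9z.png',im)
e=edge(T,[240.8,188.5],[315,199.5]);print(e)
P=onplane(T,[e[0]-30*e[1],e[0]+30*e[1]],.085);c=np.array([w2c(p[:2]) for p in P]);k=np.polyfit(c[:,1],c[:,0],1);print('front at +118,-118',np.polyval(k,[.118,-.118]),'yaw deg',-np.degrees(k[0]))
E
```

```text
clk 12.53 crate x -39.7 y -119.8 z 48.1 mm F crate [ 0.8  0.1 -0.3] rpy [-108.06   -0.07   85.24] w 0.0003
delta [ 1.8  5.  -8.5] turn [ 0.06 -0.08  0.04] tool z in crate [-0.947  0.079 -0.31 ]
(array([275.5719, 192.7842]), array([0.9889, 0.1487]), np.float64(0.11409012313403849), np.float64(0.6533333333333333))
front at +118,-118 [-0.0067 -0.0187] yaw deg -2.9080666848238095
```

View pics/t9z.png

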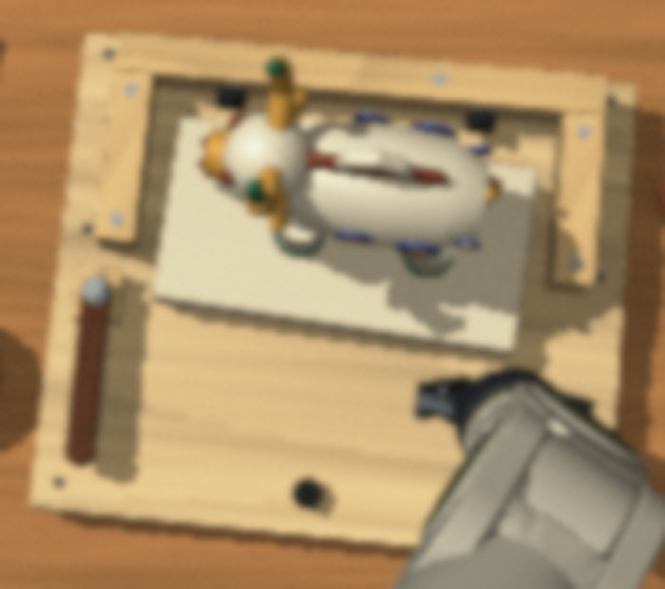

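>>> jog_arm(
  deltas=[
    [1,3,-4,0,0,0],
    [2,5,-8,0,0,0],
    [2,5.5,-10,0,0,0],
    [2,6,-11.5,0,0,0],
    [2,6.4,-13,0,0,0],
    [2,6.8,-14.5,0,0,0],
    [2,7.2,-16,0,0,0],
    [2,7.6,-17.5,0,0,0],
  ],
)

```text
clock: 13.58
tool_pos: [0.4855, -0.1621, 0.0436]
eef_rot: [-1.877, -0.003, 1.487]
contact_force: [-12.5, 0.6, 2.2]
gripper_width: 0.0
```

```bash
python3 - <<'E'
from h import *
s=st()
E
```

```text
clk 13.57 crate x -25.0 y -116.7 z 43.6 mm F crate [-12.5  -0.4   2.2] rpy [-107.53   -0.15   85.21] w 0.0
```

>>> jog_arm(
  deltas=[
    [0,0.2,-1,0,0,0],
    [0,0.4,-2,0,0,0],
    [0,0.6,-3,0,0,0],
  ],
)

```text
clock: 13.95
tool_pos: [0.488, -0.1628, 0.0436]
eef_rot: [-1.876, -0.002, 1.486]
contact_force: [-12.1, -2.0, 1.5]
gripper_width: 0.0002
```

>>> jog_arm(
  deltas=[
    [0,0.4,-1.5,0,0,0],
    [0,0.8,-3,0,0,0],
    [0,1.3,-5,0,0,0],
    [0,1.8,-7,0,0,0],
    [0,2.3,-9,0,0,0],
    [0,2.9,-11,0,0,0],
    [0,3.4,-13,0,0,0],
    [0,3.9,-15,0,0,0],
    [0,4.4,-17,0,0,0],
    [0,5,-19,0,0,0],
  ],
)

```text
clock: 15.2
tool_pos: [0.5072, -0.1646, 0.0443]
eef_rot: [-1.875, -0.002, 1.486]
contact_force: [-11.0, -1.6, -1.3]
gripper_width: 0.0001
```

```bash
python3 - <<'E'
from h import *
s=st()
E
```

```text
clk 15.20 crate x -3.2 y -117.4 z 44.3 mm F crate [-10.8  -2.5  -1.3] rpy [-1.0742e+02 -9.0000e-02  8.5150e+01] w 0.0001
```

>>> jog_arm(
  deltas=[
    [0,0.5,-2,0,0,0],
    [0,1,-4,0,0,0],
    [0,-4,12,0,0,0],
    [0,-9,28,0,0,0],
    [40,-14,48,0,0,0],
    [90,-14,48,0,0,0],
    [140,-14,48,0,0,0],
    [190,-14,48,0,0,0],
    [230,-14,48,0,0,0],
    [236,-14,48,0,0,0],
  ],
)

```text
clock: 16.45
tool_pos: [0.4818, 0.0762, 0.0469]
eef_rot: [-1.887, -0.002, 1.493]
contact_force: [0.6, -0.1, -0.8]
gripper_width: 0.0004
```

```bash
cat >> h.py <<'E'
def front(tag,p,q):
    T=snap('top',tag);cv2.imwrite(f'pics/{tag}z.png',cv2.resize(T['frame'][110:265,200:375,::-1],None,fx=3.8,fy=3.8,interpolation=cv2.INTER_CUBIC))
    rep(T,p,q)
def rep(T,p,q):
    z=lambda a:(np.array(a,float)+.5)/3.8-.5+[200,110]
    e=edge(T,z(p),z(q));print('resid',e[2:])
    P=onplane(T,[e[0]-30*e[1],e[0]+30*e[1]],.085);c=np.array([w2c(a[:2]) for a in P]);k=np.polyfit(c[:,1],c[:,0],1);print('front mm at +118,-118',np.polyval(k,[.118,-.118])*1e3,'yaw deg',-np.degrees(k[0]))
E
python3 - <<'E'
from h import *
go(-30,118,46)
front('t10',[165,315],[510,315])
E
```

```text
clk 16.45 crate x -48.2 y 120.5 z 46.9 mm F crate [ 0.6 -0.  -0.8] rpy [-108.12   -0.11   85.55] w 0.0004
delta [ -2.6   6.5 -17.1] turn [0.12 0.2  0.18] tool z in crate [-0.948  0.074 -0.311]
resid (np.float64(0.13526827015872497), np.float64(0.569060773480663))
front mm at +118,-118 [-18.94737529   9.20938408] yaw deg 6.835862190407175
```

View pics/t10z.png

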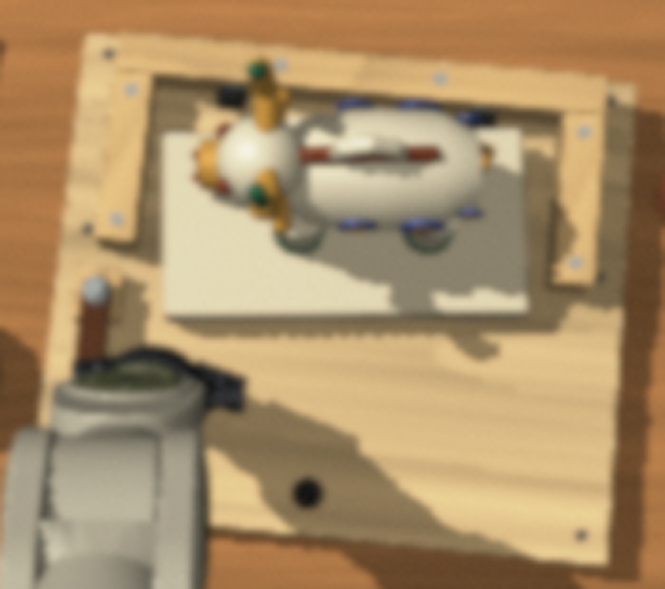

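>>> jog_arm(
  deltas=[
    [-2,2,-5,0,0,0],
    [-2,4,-10,0,0,0],
    [-2.5,5.5,-14,0,0,0],
    [-2.5,6.5,-17,0,0,0],
    [-2.5,7,-19,0,0,0],
    [-2.5,7.5,-20.5,0,0,0],
    [-2.5,8,-22,0,0,0],
    [-2.5,8.5,-23.5,0,0,0],
    [-2.5,8.9,-24.7,0,0,0],
    [-2.5,9.3,-26,0,0,0],
  ],
)

```text
clock: 17.75
tool_pos: [0.5052, 0.0695, 0.0433]
eef_rot: [-1.878, -0.001, 1.489]
contact_force: [-10.5, 0.8, 2.4]
gripper_width: -0.0002
```

```bash
python3 - <<'E'
from h import *
s=st()
E
```

```text
clk 17.75 crate x -24.4 y 115.8 z 43.3 mm F crate [-10.5  -0.1   2.4] rpy [-1.076e+02 -4.000e-02  8.534e+01] w -0.0002
```

>>> jog_arm(
  deltas=[
    [0,0.3,-1,0,0,0],
    [0,0.5,-2,0,0,0],
    [0,0.8,-3,0,0,0],
    [0,1.2,-4.5,0,0,0],
    [0,1.6,-6,0,0,0],
    [0,2.1,-8,0,0,0],
    [0,2.6,-10,0,0,0],
    [0,3.1,-12,0,0,0],
    [0,3.6,-14,0,0,0],
    [0,4.1,-16,0,0,0],
  ],
)

```text
clock: 19.0
tool_pos: [0.5195, 0.0692, 0.0429]
eef_rot: [-1.874, -0.002, 1.491]
contact_force: [-10.4, 3.5, -0.6]
gripper_width: 0.0001
```

```bash
python3 - <<'E'
from h import *
s=st()
E
```

```text
clk 19.00 crate x -10.1 y 116.7 z 42.9 mm F crate [-10.6   2.7  -0.6] rpy [-107.37   -0.14   85.41] w 0.0001
```

>>> jog_arm(
  deltas=[
    [0,0.4,-2,0,0,0],
    [0,0.8,-4,0,0,0],
    [0,1.3,-6,0,0,0],
    [0,1.8,-8,0,0,0],
    [0,2.3,-10,0,0,0],
    [0,2.8,-12,0,0,0],
  ],
)

```text
clock: 19.75
tool_pos: [0.5316, 0.0684, 0.0437]
eef_rot: [-1.874, -0.003, 1.491]
contact_force: [-11.0, 4.2, -1.0]
gripper_width: -0.0001
```

```bash
python3 - <<'E'
from h import *
s=st()
E
```

```text
clk 19.75 crate x 2.0 y 116.9 z 43.7 mm F crate [-11.3   3.3  -1. ] rpy [-107.34   -0.15   85.42] w -0.0001
```

>>> jog_arm(
  deltas=[
    [0,-4,12,0,0,0],
    [0,-12,30,0,0,0],
    [-40,-17,42,0,0,0],
    [-90,-17,42,0,0,0],
    [-140,-17,42,0,0,0],
    [-190,-17,42,0,0,0],
    [-230,-17,42,0,0,0],
    [-235,-17,42,0,0,0],
  ],
)

```text
clock: 20.75
tool_pos: [0.4739, -0.1664, 0.0516]
eef_rot: [-1.888, 0.001, 1.485]
contact_force: [-0.3, 0.5, -0.2]
gripper_width: -0.0003
```

```bash
python3 - <<'E'
from h import *
go(-30,-118,46)
front('t11',[155,280],[505,330])
E
```

```text
clk 20.75 crate x -36.2 y -121.9 z 51.6 mm F crate [-0.4  0.5 -0.2] rpy [-1.0817e+02  3.0000e-02  8.5070e+01] w -0.0003
delta [ 3.9  7.2 -4.2] turn [ 0.17 -0.21 -0.1 ] tool z in crate [-0.947  0.082 -0.312]
resid (np.float64(0.14412269701846103), np.float64(0.6881720430107527))
front mm at +118,-118 [ 8.36349068 -4.65143666] yaw deg -3.1597474884214436
```

View pics/t11z.png

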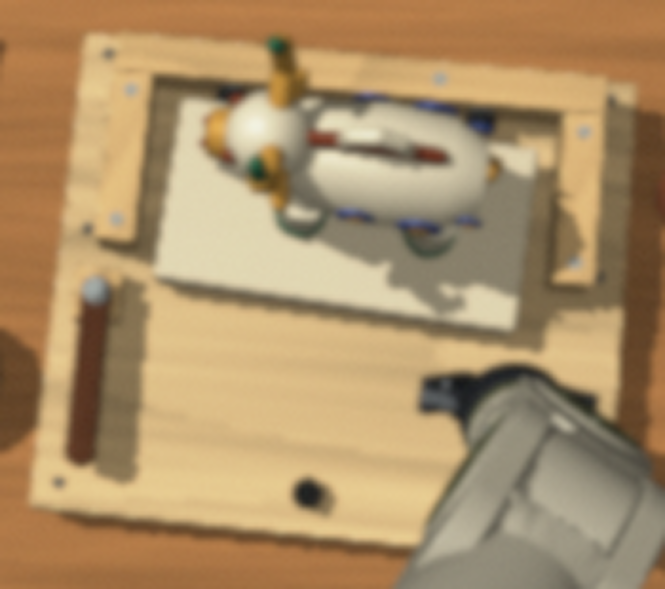

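>>> jog_arm(
  deltas=[
    [3,6,-4,0,0,0],
    [4,8.5,-8,0,0,0],
    [4,10,-13,0,0,0],
    [4,11.2,-17,0,0,0],
    [4,11.8,-19,0,0,0],
    [4,12.3,-20.5,0,0,0],
    [4,12.7,-22,0,0,0],
    [4,13.1,-23.5,0,0,0],
    [4,13.4,-25,0,0,0],
  ],
)

```text
clock: 21.92
tool_pos: [0.5006, -0.1616, 0.0447]
eef_rot: [-1.883, -0.001, 1.488]
contact_force: [-6.5, 0.4, 1.7]
gripper_width: -0.0002
```

```bash
python3 - <<'E'
from h import *
s=st()
E
```

```text
clk 21.93 crate x -10.0 y -114.9 z 44.7 mm F crate [-6.5 -0.1  1.7] rpy [-1.0788e+02 -8.0000e-02  8.5270e+01] w -0.0002
```

>>> jog_arm(
  deltas=[
    [0,0.3,-1,0,0,0],
    [0,0.5,-2,0,0,0],
    [0,0.8,-3,0,0,0],
    [0,1,-4,0,0,0],
    [0,1.4,-5.5,0,0,0],
    [0,1.9,-7,0,0,0],
    [0,2.3,-8.5,0,0,0],
    [0,2.7,-10,0,0,0],
    [0,3.1,-11.5,0,0,0],
    [0,3.5,-13,0,0,0],
  ],
)

```text
clock: 23.18
tool_pos: [0.5099, -0.1621, 0.043]
eef_rot: [-1.875, -0.002, 1.486]
contact_force: [-11.5, -1.8, -0.2]
gripper_width: 0.0005
```

```bash
python3 - <<'E'
from h import *
s=st()
E
```

```text
clk 23.18 crate x -0.7 y -114.7 z 43.0 mm F crate [-11.3  -2.7  -0.2] rpy [-1.0742e+02 -1.0000e-01  8.5160e+01] w 0.0005
```

Another 5 mm on the right, then back across to the left.

>>> jog_arm(
  deltas=[
    [0,0.4,-1.5,0,0,0],
    [0,0.8,-3,0,0,0],
    [0,1.2,-4,0,0,0],
    [0,1.5,-5,0,0,0],
  ],
)

```text
clock: 23.68
tool_pos: [0.5146, -0.1628, 0.0429]
eef_rot: [-1.874, -0.001, 1.486]
contact_force: [-14.3, -3.0, 1.9]
gripper_width: -0.0001
```

```bash
python3 - <<'E'
from h import *
s=st()
E
```

```text
clk 23.68 crate x 4.0 y -114.9 z 42.9 mm F crate [-14.   -4.1   1.9] rpy [-1.0737e+02 -7.0000e-02  8.5130e+01] w -0.0001
```

>>> jog_arm(
  deltas=[
    [0,-4,12,0,0,0],
    [0,-9,28,0,0,0],
    [40,-12,42,0,0,0],
    [90,-12,42,0,0,0],
    [140,-12,42,0,0,0],
    [190,-12,42,0,0,0],
    [230,-12,42,0,0,0],
    [233,-12,42,0,0,0],
  ],
)

```text
clock: 24.68
tool_pos: [0.4959, 0.0748, 0.0455]
eef_rot: [-1.887, -0.002, 1.493]
contact_force: [-0.9, -1.2, 0.2]
gripper_width: 0.0001
```

```bash
python3 - <<'E'
from h import *
go(-30,118,46)
front('t12',[158,295],[520,310])
E
```

```text
clk 24.68 crate x -34.1 y 120.3 z 45.5 mm F crate [-0.8 -1.2  0.2] rpy [-108.11   -0.11   85.57] w 0.0001
delta [-2.3  0.8 -4. ] turn [0.11 0.22 0.19] tool z in crate [-0.948  0.074 -0.311]
resid (np.float64(0.13624213842992416), np.float64(0.5263157894736842))
front mm at +118,-118 [ 2.41042619 10.05186885] yaw deg 1.8551797195281883
```

View pics/t12z.png

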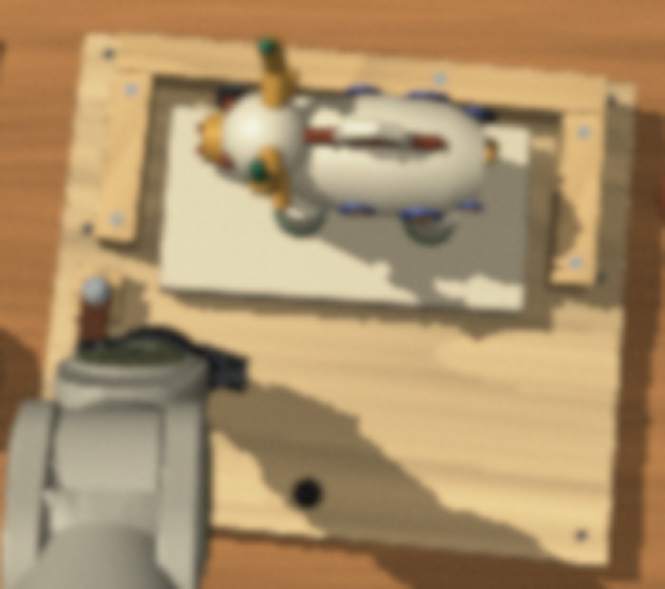

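```bash
python3 - <<'E'
from h import *
np.set_printoptions(precision=4,suppress=True)
T=load('top0');zt=lambda a:(np.array(a,float)+.5)/4-.5+[200,110]
for n,p,q,z in (('back batten front top edge',(165,80),(250,88),.09),('same right',(330,96),(580,115),.09),('deck front',(40,529),(630,590),.045),('deck back',(100,37),(660,88),.09),('left bat inner top',(160,95),(142,245),.09),('right inner top',(590,130),(582,290),.09)):
    e=edge(T,zt(p),zt(q),half=2.5);P=onplane(T,[zt(p),zt(q)],z)
    u=np.array([zt(p),zt(q)]);u=e[0]+((u-e[0])@e[1])[:,None]*e[1]
    print(n,e[2:],[w2c(a[:2])*1e3 for a in onplane(T,u,z)])
E
```

```text
back batten front top edge (np.float64(0.13182912116286544), np.float64(0.6666666666666666)) [array([161.9308, 151.4842]), array([161.9954,  90.4629])]
same right (np.float64(0.12690059377977794), np.float64(0.488)) [array([162.9945,  33.1701]), array([ 162.3104, -144.3091])]
deck front (np.float64(0.14104471222682788), np.float64(0.4966216216216216)) [array([-165.8047,  207.2353]), array([-167.6502, -209.4005])]
deck back (np.float64(0.1358113558422192), np.float64(0.5729537366548043)) [array([191.9161, 201.552 ]), array([ 193.2148, -199.3888])]
left bat inner top (np.float64(0.14088854085594005), np.float64(0.68)) [array([148.809 , 155.2819]), array([ 38.9715, 155.0119])]
right inner top (np.float64(0.12025004321245117), np.float64(0.325)) [array([ 152.9458, -150.3291]), array([  38.0199, -158.111 ])]
```

>>> jog_arm(
  deltas=[
    [-2,1.5,-5,0,0,0],
    [-2.3,3.1,-10,0,0,0],
    [-2.3,4.7,-15,0,0,0],
    [-2.3,6.2,-20,0,0,0],
    [-2.3,7.4,-24,0,0,0],
    [-2.3,7.9,-26,0,0,0],
    [-2.3,8.3,-27.5,0,0,0],
    [-2.3,8.7,-29,0,0,0],
    [-2.3,9.1,-30.5,0,0,0],
    [-2.3,9.5,-31.5,0,0,0],
  ],
)

```text
clock: 25.98
tool_pos: [0.5258, 0.0677, 0.0442]
eef_rot: [-1.88, -0.001, 1.489]
contact_force: [-7.8, 0.1, 2.1]
gripper_width: 0.0003
```

```bash
python3 - <<'E'
from h import *
s=st()
E
```

```text
clk 25.98 crate x -3.7 y 115.6 z 44.2 mm F crate [-7.8 -0.5  2.1] rpy [-1.0774e+02 -6.0000e-02  8.5330e+01] w 0.0003
```

>>> jog_arm(
  deltas=[
    [0,0.3,-1,0,0,0],
    [0,0.5,-2,0,0,0],
    [0,0.8,-3,0,0,0],
    [0,1,-4,0,0,0],
    [0,1.3,-5,0,0,0],
    [0,1.6,-6,0,0,0],
    [0,1.9,-7,0,0,0],
    [0,2.1,-8,0,0,0],
  ],
)

```text
clock: 26.98
tool_pos: [0.5306, 0.0681, 0.0427]
eef_rot: [-1.874, -0.003, 1.491]
contact_force: [-11.2, 3.7, 1.3]
gripper_width: -0.0
```

```bash
python3 - <<'E'
from h import *
s=st()
E
```

```text
clk 26.98 crate x 1.1 y 116.5 z 42.7 mm F crate [-11.4   2.7   1.3] rpy [-107.38   -0.14   85.41] w -0.0
```

>>> jog_arm(
  deltas=[
    [0,0.2,-1,0,0,0],
    [0,0.4,-2,0,0,0],
    [0,0.7,-3,0,0,0],
    [0,1,-4,0,0,0],
  ],
)

```text
clock: 27.48
tool_pos: [0.5337, 0.068, 0.0424]
eef_rot: [-1.872, -0.003, 1.491]
contact_force: [-13.6, 3.6, 2.3]
gripper_width: 0.0003
```

```bash
python3 - <<'E'
from h import *
s=st()
E
```

```text
clk 27.48 crate x 4.2 y 116.7 z 42.4 mm F crate [-13.9   2.5   2.3] rpy [-107.28   -0.16   85.43] w 0.0003
```

>>> jog_arm(
  deltas=[
    [0,0.2,-0.8,0,0,0],
    [0,0.4,-1.6,0,0,0],
  ],
)

```text
clock: 27.72
tool_pos: [0.5348, 0.068, 0.0423]
eef_rot: [-1.871, -0.003, 1.491]
contact_force: [-14.5, 4.5, 2.0]
gripper_width: 0.0002
```

```bash
python3 - <<'E'
from h import *
s=st()
E
```

```text
clk 27.73 crate x 5.3 y 116.7 z 42.3 mm F crate [-14.8   3.3   2. ] rpy [-107.22   -0.17   85.44] w 0.0002
```

>>> jog_arm(
  deltas=[
    [0,-4,12,0,0,0],
    [0,-12,30,0,0,0],
    [-40,-16,42,0,0,0],
    [-90,-16,42,0,0,0],
    [-140,-16,42,0,0,0],
    [-190,-16,42,0,0,0],
    [-230,-16,42,0,0,0],
    [-233,-16,42,0,0,0],
  ],
)

```text
clock: 28.72
tool_pos: [0.4799, -0.1659, 0.0496]
eef_rot: [-1.889, 0.001, 1.484]
contact_force: [-1.2, 1.1, 0.5]
gripper_width: 0.0001
```

```bash
python3 - <<'E'
from h import *
go(-30,-118,46)
front('t13',[155,275],[515,315])
E
```

```text
clk 28.73 crate x -30.3 y -120.9 z 49.6 mm F crate [-1.2  1.   0.5] rpy [-1.082e+02  5.000e-02  8.505e+01] w 0.0001
delta [2.9 3.5 0.8] turn [ 0.2  -0.23 -0.13] tool z in crate [-0.946  0.082 -0.312]
resid (np.float64(0.17355912936522624), np.float64(0.7736842105263158))
front mm at +118,-118 [11.38440032  5.63136113] yaw deg -1.396715531464098
```

View pics/t13z.png

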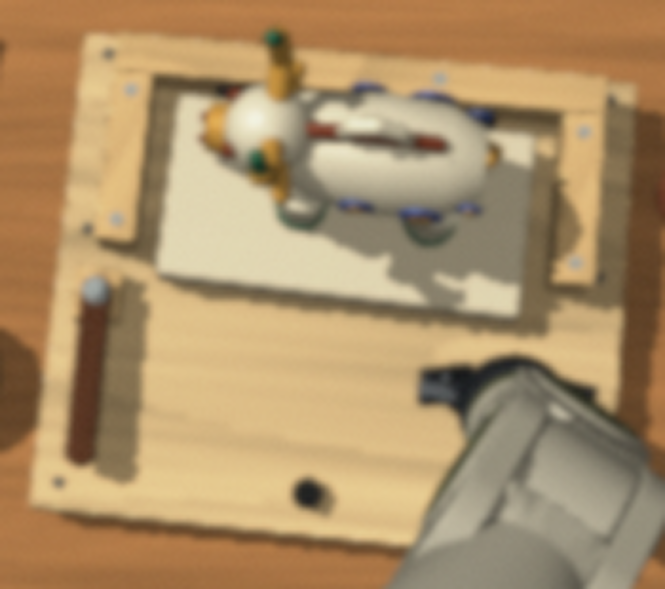

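>>> jog_arm(
  deltas=[
    [2,5,-4,0,0,0],
    [3,7,-9,0,0,0],
    [3,9,-15,0,0,0],
    [3,10.6,-20,0,0,0],
    [3,11.6,-23.5,0,0,0],
    [3,12.2,-25.5,0,0,0],
    [3,12.6,-27,0,0,0],
    [3,13,-28.5,0,0,0],
    [3,13.4,-30,0,0,0],
    [3,13.7,-31,0,0,0],
  ],
)

```text
clock: 30.02
tool_pos: [0.5108, -0.1617, 0.0441]
eef_rot: [-1.882, -0.002, 1.488]
contact_force: [-5.6, -0.5, 1.2]
gripper_width: -0.0002
```

```bash
python3 - <<'E'
from h import *
s=st()
E
```

```text
clk 30.02 crate x 0.2 y -114.1 z 44.1 mm F crate [-5.6 -1.   1.2] rpy [-1.0783e+02 -9.0000e-02  8.5260e+01] w -0.0002
```

>>> jog_arm(
  deltas=[
    [0,0.3,-1,0,0,0],
    [0,0.5,-2,0,0,0],
    [0,0.8,-3,0,0,0],
    [0,1,-4,0,0,0],
    [0,1.3,-5,0,0,0],
    [0,1.6,-6,0,0,0],
  ],
)

```text
clock: 30.78
tool_pos: [0.5138, -0.1618, 0.0426]
eef_rot: [-1.876, -0.002, 1.487]
contact_force: [-12.7, -1.6, 2.1]
gripper_width: -0.0
```

```bash
python3 - <<'E'
from h import *
s=st()
E
```

```text
clk 30.77 crate x 3.1 y -114.0 z 42.6 mm F crate [-12.6  -2.7   2.1] rpy [-1.0747e+02 -9.0000e-02  8.5170e+01] w -0.0
```

>>> jog_arm(
  deltas=[
    [0,0.2,-0.8,0,0,0],
    [0,0.4,-1.5,0,0,0],
    [0,0.5,-2,0,0,0],
  ],
)

```text
clock: 31.15
tool_pos: [0.515, -0.1618, 0.0423]
eef_rot: [-1.874, -0.002, 1.486]
contact_force: [-14.5, -1.8, 3.3]
gripper_width: -0.0
```

```bash
python3 - <<'E'
from h import *
s=st()
front('t14',[155,280],[400,307])
E
```

```text
clk 31.15 crate x 4.4 y -113.9 z 42.3 mm F crate [-14.3  -3.    3.3] rpy [-1.0739e+02 -1.0000e-01  8.5150e+01] w -0.0
resid (np.float64(0.11963970974308845), np.float64(0.7364341085271318))
front mm at +118,-118 [ 8.81230474 10.34493687] yaw deg 0.37209047624951175
```

>>> jog_arm(
  deltas=[
    [0,-4,12,0,0,0],
    [0,-9,26,0,0,0],
    [40,-11,30,0,0,0],
    [90,-11,30,0,0,0],
    [140,-11,30,0,0,0],
    [190,-11,30,0,0,0],
    [230,-11,30,0,0,0],
    [232,-11,30,0,0,0],
  ],
)

```text
clock: 32.2
tool_pos: [0.5081, 0.0735, 0.0476]
eef_rot: [-1.887, -0.002, 1.494]
contact_force: [0.1, -0.8, 0.5]
gripper_width: 0.0004
```

```bash
python3 - <<'E'
from h import *
np.set_printoptions(precision=4,suppress=True)
go(-5,118,45)
front('t15',[160,280],[518,310])
T=load('top0');hsv=cv2.cvtColor(T['frame'],cv2.COLOR_RGB2HSV)
print('tape L/R/T/B px->crate',[(w2c(onplane(T,u,.048)[0][:2])*1e3).round() for u in((163,207),(198,207),(180,189),(180,225))])
print('driver',[(w2c(onplane(T,u,.02)[0][:2])*1e3).round() for u in((197,121),(183,180))])
E
```

```text
clk 32.20 crate x -21.8 y 120.0 z 47.6 mm F crate [ 0.1 -0.8  0.5] rpy [-108.11   -0.11   85.58] w 0.0004
delta [ -2.1   7.7 -15.2] turn [0.11 0.23 0.19] tool z in crate [-0.948  0.074 -0.311]
resid (np.float64(0.13503364614925836), np.float64(0.5396825396825397))
front mm at +118,-118 [ 9.1603 10.0129] yaw deg 0.20698338933689928
tape L/R/T/B px->crate [array([-78., 352.]), array([-68., 252.]), array([-22., 311.]), array([-125.,  297.])]
driver [array([195., 293.]), array([ 10., 311.])]
```

View pics/t15z.png

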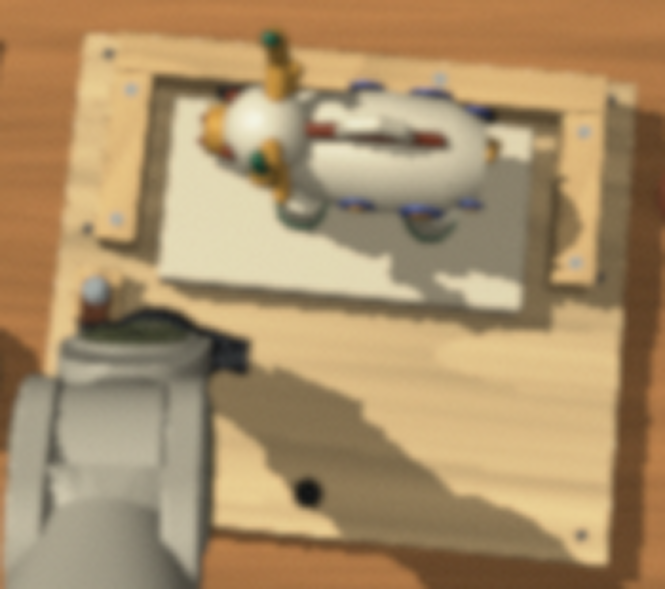

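>>> jog_arm(
  deltas=[
    [-2,4,-5,0,0,0],
    [-2,5.5,-10,0,0,0],
    [-2,7.1,-15,0,0,0],
    [-2,8.6,-19.5,0,0,0],
    [-2,9.2,-22,0,0,0],
    [-2,9.6,-23.5,0,0,0],
    [-2,10,-25,0,0,0],
    [-2,10.3,-26,0,0,0],
    [-2,10.6,-27,0,0,0],
  ],
)

```text
clock: 33.38
tool_pos: [0.5326, 0.0671, 0.0431]
eef_rot: [-1.878, -0.001, 1.49]
contact_force: [-10.4, 1.3, 3.7]
gripper_width: -0.0002
```

```bash
python3 - <<'E'
from h import *
s=st()
E
```

```text
clk 33.38 crate x 3.1 y 115.7 z 43.1 mm F crate [-10.5   0.5   3.7] rpy [-1.0761e+02 -6.0000e-02  8.5340e+01] w -0.0002
```

>>> jog_arm(
  deltas=[
    [0,0.3,-1,0,0,0],
    [0,0.5,-2,0,0,0],
    [0,0.6,-2.6,0,0,0],
  ],
)

```text
clock: 33.75
tool_pos: [0.5334, 0.0674, 0.0424]
eef_rot: [-1.875, -0.001, 1.49]
contact_force: [-12.6, 1.9, 3.6]
gripper_width: -0.0002
```

```bash
python3 - <<'E'
from h import *
s=st()
E
```

```text
clk 33.75 crate x 3.9 y 116.0 z 42.4 mm F crate [-12.7   0.8   3.6] rpy [-1.0742e+02 -8.0000e-02  8.5380e+01] w -0.0002
```

>>> jog_arm(
  deltas=[
    [0,0.2,-1,0,0,0],
  ],
)

```text
clock: 33.88
tool_pos: [0.5339, 0.0675, 0.0422]
eef_rot: [-1.874, -0.002, 1.49]
contact_force: [-13.5, 2.2, 3.5]
gripper_width: 0.0001
```

```bash
python3 - <<'E'
from h import *
s=st()
E
```

```text
clk 33.88 crate x 4.4 y 116.1 z 42.2 mm F crate [-13.6   1.1   3.5] rpy [-1.0737e+02 -1.0000e-01  8.5390e+01] w 0.0001
```

>>> jog_arm(
  deltas=[
    [0,-4,12,0,0,0],
    [0,-12,36,0,0,0],
    [0,-50,30,0,0,0],
    [0,-95,14,0,0,0],
    [0,-102,11,0,0,0],
  ],
)

```text
clock: 34.5
tool_pos: [0.502, 0.0698, 0.1442]
eef_rot: [-1.895, -0.002, 1.489]
contact_force: [1.3, 0.0, 0.9]
gripper_width: 0.0
```

```bash
python3 - <<'E'
from h import *
front('t16',[160,280],[518,310])
go(-98,228,135)
go(-98,228,46)
E
```

```text
resid (np.float64(0.13413583236712964), np.float64(0.582010582010582))
front mm at +118,-118 [10.4051567   9.31678377] yaw deg -0.2642337929830615
clk 34.55 crate x -28.2 y 115.7 z 143.2 mm F crate [ 0.5 -0.4 -0.3] rpy [-1.0847e+02 -1.0000e-01  8.5310e+01] w 0.0001
delta [112.3 -14.2  68.8] turn [ 0.47 -0.02  0.1 ] tool z in crate [-0.945  0.078 -0.317]
clk 34.55 crate x -28.2 y 115.7 z 143.2 mm F crate [ 0.5 -0.4 -0.3] rpy [-1.0847e+02 -1.0000e-01  8.5310e+01] w 0.0001
delta [112.1  70.2  97. ] turn [ 0.47 -0.02  0.1 ] tool z in crate [-0.945  0.078 -0.317]
```

View pics/t16z.png

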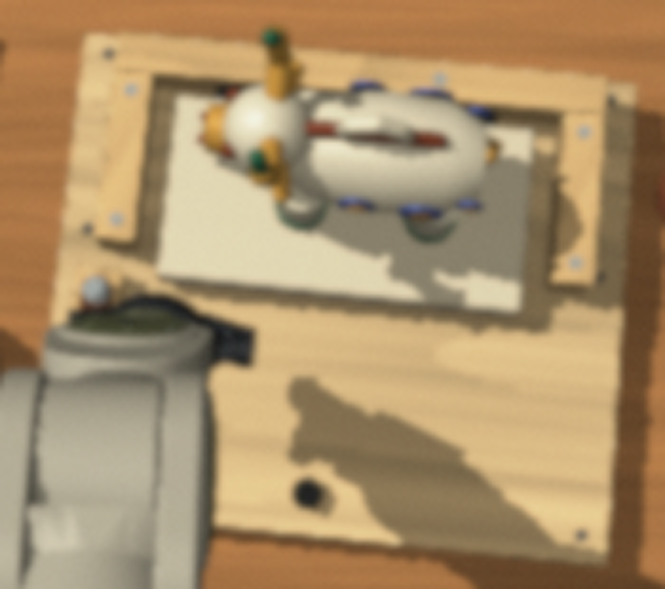

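>>> jog_arm(
  deltas=[
    [30,-14,20,0,0,0],
    [75,-14,50,0,0,0],
    [110,-14,68,0,0,0],
    [112,0,74,0,0,0],
    [112,35,85,0,0,0],
    [112,62,94,0,0,0],
    [112,70,97,0,0,0],
    [112,70,97,0,0,0],
  ],
)

```text
clock: 35.55
tool_pos: [0.4367, 0.187, 0.042]
eef_rot: [-1.884, -0.0, 1.489]
contact_force: [0.1, -0.1, -0.4]
gripper_width: 0.0004
```

```bash
python3 - <<'E'
from h import *
np.set_printoptions(precision=1,suppress=True)
s=st()
T=snap('top','t17');S=snap('side','s17')
a=T['frame'][120:280,150:310,::-1];b=S['frame'][110:270,120:280,::-1]
cv2.imwrite('pics/v17.png',np.hstack([cv2.resize(x,(400,400),interpolation=cv2.INTER_CUBIC) for x in(a,b)]))
R0=Ro.from_euler('xyz',s['eef_rot'])
for th in np.radians([3,10,20,30,40,50,60,70,80,85,90]):
    d=np.array([-np.cos(th),-np.sin(th)]);n=np.array([np.sin(th),-np.cos(th)])
    h=11*abs(np.sin(th))+14.5*abs(np.cos(th))
    p=np.array([-5,180])+95*d-n*(11+h)+[4.5,0]
    print(round(np.degrees(th)),p,R0.inv().apply(np.r_[c2w(p/1e3),.046]-s['tool_pos'])*1e3)
E
```

```text
clk 35.55 crate x -102.3 y 227.3 z 42.0 mm F crate [ 0.1 -0.1 -0.4] rpy [-107.9   -0.    85.3] w 0.0004
3 [-96.7 201. ] [-26.2  -2.1  -6.5]
10 [-98.8 190.3] [-37.   -2.8  -4.6]
20 [-99.5 174.2] [-53.1  -3.   -3.9]
30 [-97.3 157.7] [-69.6  -2.3  -6. ]
40 [-92.  141.3] [-86.   -0.7 -11. ]
50 [-83.6 125.7] [-101.6    1.9  -19.1]
60 [-72.1 111.6] [-115.6    5.4  -30. ]
70 [-57.7  99.7] [-127.5    9.8  -43.7]
80 [-41.   90.7] [-136.6   15.   -59.6]
85 [-31.9  87.4] [-139.9   17.8  -68.2]
90 [-22.5  85. ] [-142.3   20.7  -77.2]
```

View pics/v17.png

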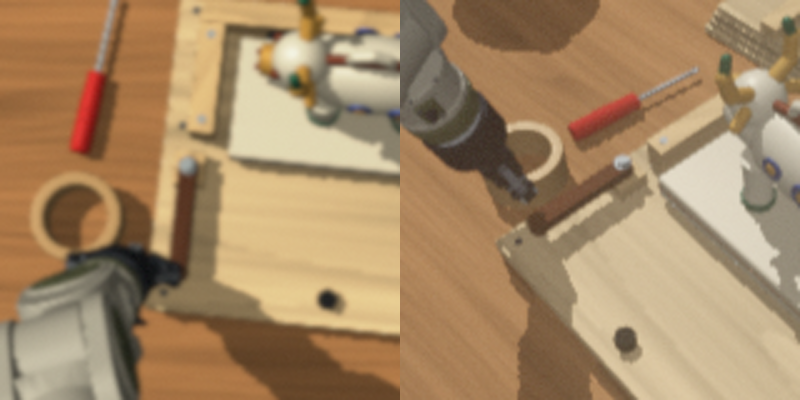

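>>> jog_arm(
  deltas=[
    [-10,0,-3,0,0,0],
    [-20,0,-5,0,0,0],
    [-26,0,-6,0,0,0],
    [-32,0,-5,0,0,0],
    [-37,0,-4.5,0,0,0],
    [-45,0,-4,0,0,0],
    [-53,0,-4,0,0,0],
    [-61,0,-4.5,0,0,0],
    [-69,0,-6,0,0,0],
  ],
)

```text
clock: 36.78
tool_pos: [0.4371, 0.1175, 0.0443]
eef_rot: [-1.885, -0.001, 1.489]
contact_force: [0.1, 0.6, 0.3]
gripper_width: -0.0001
```

```bash
python3 - <<'E'
from h import *
np.set_printoptions(precision=1,suppress=True)
s=st()
T=snap('top','t18');S=snap('side','s18')
a=T['frame'][120:280,170:330,::-1];b=S['frame'][110:270,140:300,::-1]
cv2.imwrite('pics/v18.png',np.hstack([cv2.resize(x,(400,400),interpolation=cv2.INTER_CUBIC) for x in(a,b)]))
R0=Ro.from_euler('xyz',s['eef_rot'])
for th in np.radians([30,35,40,45,50,55,60,65,70,75,80,85,90]):
    d=np.array([-np.cos(th),-np.sin(th)]);n=np.array([np.sin(th),-np.cos(th)])
    h=11*abs(np.sin(th))+14.5*abs(np.cos(th))
    p=np.array([-5,180])+95*d-n*(11+h)+[4.5,0]
    print(round(np.degrees(th)),p,R0.inv().apply(np.r_[c2w(p/1e3),.044]-s['tool_pos'])*1e3)
E
```

```text
clk 36.77 crate x -96.2 y 158.0 z 44.3 mm F crate [0.  0.6 0.3] rpy [-108.    -0.1   85.3] w -0.0001
30 [-97.3 157.7] [-0.4 -0.   1.2]
35 [-95.1 149.4] [-8.6  0.7 -1. ]
40 [-92.  141.3] [-16.7   1.6  -3.8]
45 [-88.2 133.4] [-24.7   2.8  -7.5]
50 [-83.6 125.7] [-32.3   4.2 -11.9]
55 [-78.2 118.4] [-39.6   5.8 -17. ]
60 [-72.1 111.6] [-46.4   7.7 -22.8]
65 [-65.2 105.4] [-52.7   9.8 -29.4]
70 [-57.7  99.7] [-58.3  12.1 -36.5]
75 [-49.6  94.8] [-63.2  14.6 -44.2]
80 [-41.   90.7] [-67.4  17.3 -52.4]
85 [-31.9  87.4] [-70.6  20.1 -61. ]
90 [-22.5  85. ] [-73.  23. -70.]
```

View pics/v18.png

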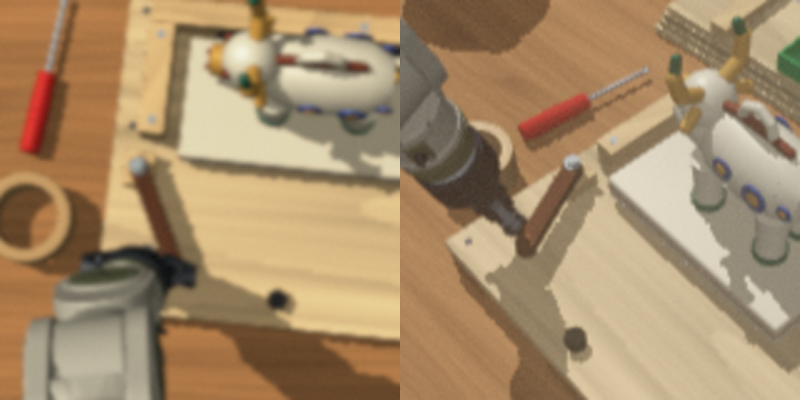

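>>> jog_arm(
  deltas=[
    [-8,0.7,-1,0,0,0],
    [-16.5,1.6,-4,0,0,0],
    [-24.5,2.8,-7.5,0,0,0],
    [-32,4.2,-12,0,0,0],
    [-39.5,5.8,-17,0,0,0],
    [-46.5,7.7,-23,0,0,0],
    [-52.5,9.8,-29.5,0,0,0],
    [-58.5,12,-36.5,0,0,0],
    [-63,14.6,-44,0,0,0],
    [-65,16,-48,0,0,0],
  ],
)

```text
clock: 38.12
tool_pos: [0.4831, 0.0487, 0.044]
eef_rot: [-1.885, -0.001, 1.488]
contact_force: [-0.8, 0.2, 0.7]
gripper_width: 0.0001
```

```bash
python3 - <<'E'
from h import *
np.set_printoptions(precision=1,suppress=True)
s=st()
T=snap('top','t19');S=snap('side','s19')
a=T['frame'][120:280,190:350,::-1];b=S['frame'][130:250,165:285,::-1]
cv2.imwrite('pics/v19.png',np.hstack([cv2.resize(x,(400,400),interpolation=cv2.INTER_CUBIC) for x in(a,b)]))
go(-31.9,87.4,44);go(-22.5,85,44)
E
```

```text
clk 38.12 crate x -44.7 y 93.2 z 44.0 mm F crate [-0.8  0.2  0.7] rpy [-108.    -0.1   85.3] w 0.0001
clk 38.23 crate x -44.7 y 93.3 z 44.1 mm F crate [-0.3  1.2 -0.3] rpy [-108.    -0.1   85.3] w -0.0003
delta [ -5.9   4.  -12.1] turn [ 0.1 -0.   0. ] tool z in crate [-0.9  0.1 -0.3]
clk 38.23 crate x -44.7 y 93.3 z 44.1 mm F crate [-0.3  1.2 -0.3] rpy [-108.    -0.1   85.3] w -0.0003
delta [ -8.3   7.  -21.1] turn [ 0.1 -0.   0. ] tool z in crate [-0.9  0.1 -0.3]
```

View pics/v19.png

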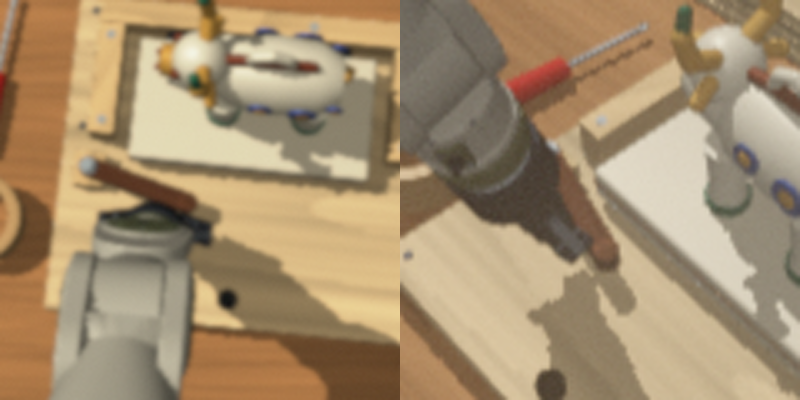

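>>> jog_arm(
  deltas=[
    [-2,1.3,-4,0,0,0],
    [-4,2.6,-8,0,0,0],
    [-6,4,-12,0,0,0],
    [-7,5,-15,0,0,0],
    [-8,5.8,-17.5,0,0,0],
    [-8,5.8,-17.5,0,0,0],
  ],
)

```text
clock: 38.98
tool_pos: [0.5005, 0.0394, 0.044]
eef_rot: [-1.886, -0.001, 1.489]
contact_force: [-0.7, -0.1, 0.0]
gripper_width: -0.0003
```

```bash
python3 - <<'E'
from h import *
np.set_printoptions(precision=1,suppress=True)
s=st()
T=snap('top','t20');S=snap('side','s20')
a=T['frame'][140:240,210:310,::-1];b=S['frame'][130:250,165:285,::-1]
cv2.imwrite('pics/v20.png',np.hstack([cv2.resize(x,(400,400),interpolation=cv2.INTER_CUBIC) for x in(a,b)]))
E
```

```text
clk 38.98 crate x -26.6 y 85.4 z 44.0 mm F crate [-0.6 -0.1  0. ] rpy [-108.    -0.1   85.3] w -0.0003
```

View pics/v20.png

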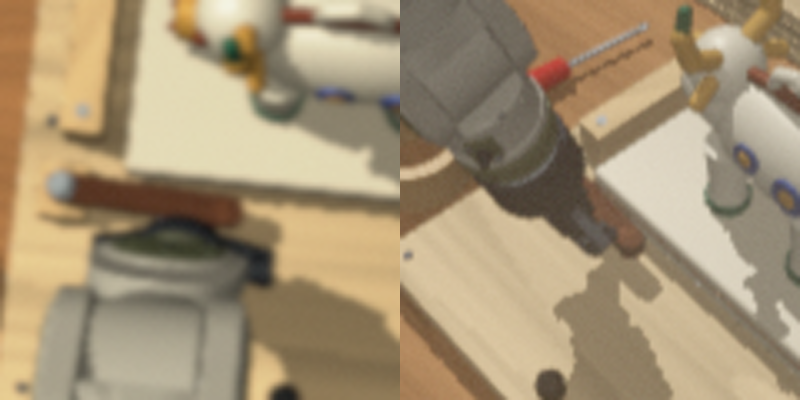

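>>> jog_arm(
  deltas=[
    [0,0.3,-1,0,0,0],
    [0,0.6,-2,0,0,0],
    [0,0.9,-3,0,0,0],
    [0,1.2,-4,0,0,0],
  ],
)

```text
clock: 39.58
tool_pos: [0.5042, 0.0392, 0.0439]
eef_rot: [-1.885, -0.001, 1.489]
contact_force: [-0.9, -1.3, -1.0]
gripper_width: 0.0001
```

```bash
cat >> h.py <<'E'
def keep(T):
    # keeper upper (back) long edge vs batten, top view; dark brown mask
    f=T['frame'].astype(int);m=((f[:,:,0]-f[:,:,2]>25)&(f[:,:,0]<130)).astype(np.uint8)
    m[:,:215]=0;m[:,275:]=0;m[:175]=0;m[200:]=0
    n,l,stt,_=cv2.connectedComponentsWithStats(m);k=1+stt[1:,4].argmax();ys,xs=np.nonzero(l==k)
    # back edge: topmost pixel per column
    c=np.unique(xs);c=c[2:-3];y=np.array([ys[xs==x].min() for x in c])
    ln=cv2.fitLine(np.c_[c,y].astype(np.float32),cv2.DIST_HUBER,0,.01,.01).ravel().astype(float)
    P=onplane(T,[ln[2:]-15*ln[:2],ln[2:]+15*ln[:2]],.083);q=np.array([w2c(p[:2]) for p in P]);d=q[1]-q[0]
    print('keeper px',stt[k],'angle rad',np.pi/2+np.arctan2(d[0],-d[1]),'edge x mm',q[:,0]*1e3)
E
python3 - <<'E'
from h import *
s=st()
keep(load('t20'));T=snap('top','t21');keep(T)
cv2.imwrite('pics/v21.png',cv2.resize(T['frame'][140:240,210:310,::-1],(600,600),interpolation=cv2.INTER_CUBIC))
E
```

```text
clk 39.58 crate x -22.9 y 85.5 z 43.9 mm F crate [-0.7 -1.3 -1. ] rpy [-1.0801e+02 -6.0000e-02  8.5300e+01] w 0.0001
keeper px [226 184  49  16 474] angle rad 1.6294548755297695 edge x mm [2.49154471 7.43523143]
keeper px [226 184  49  16 462] angle rad 1.6263375536165587 edge x mm [2.54987564 7.23241077]
```

View pics/v21.png

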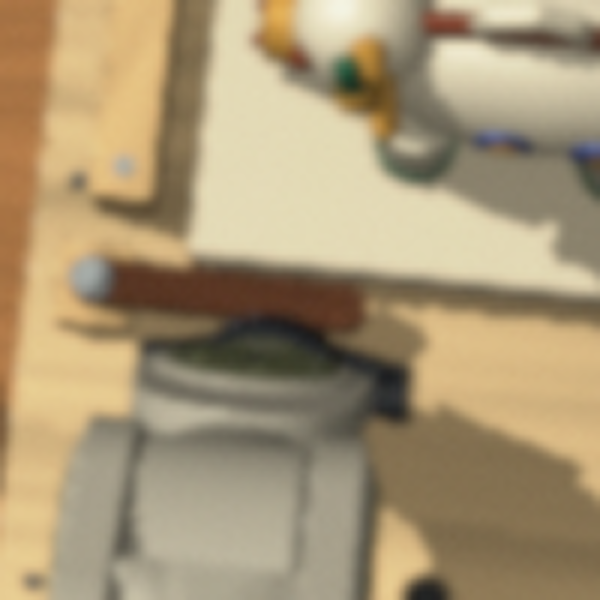

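>>> jog_arm(
  deltas=[
    [0,0.3,-1,0,0,0],
    [0,0.6,-2,0,0,0],
    [0,0.6,-2,0,0,0],
  ],
)

```text
clock: 40.0
tool_pos: [0.5062, 0.0391, 0.0439]
eef_rot: [-1.885, -0.001, 1.489]
contact_force: [-1.7, -0.8, 1.3]
gripper_width: -0.0001
```

```bash
python3 - <<'E'
from h import *
s=st()
T=snap('top','t22')
S=snap('side','s22')
a=T['frame'][140:240,210:310,::-1];b=S['frame'][160:240,185:265,::-1]
cv2.imwrite('pics/v22.png',np.hstack([cv2.resize(x,(400,400),interpolation=cv2.INTER_CUBIC) for x in(a,b)]))
# back edge of keeper, slab front edge in px
z=lambda a:(np.array(a,float)+.5)/6-.5+[210,140]
for n,p,q in(('keeper back',(125,263),(190,270)),('keeper whole back',(125,263),(350,288)),('slab front',(200,255),(580,292))):
    for tag in('t20','t21','t22'):
        e=edge(load(tag),z(p),z(q),half=1.5,chan=0);print(n,tag,np.degrees(np.arctan2(e[1][1],e[1][0]))%180,e[0],e[2:])
E
```

```text
clk 40.00 crate x -20.9 y 85.6 z 43.9 mm F crate [-1.7 -0.9  1.3] rpy [-1.0799e+02 -7.0000e-02  8.5300e+01] w -0.0001
keeper back t20 16.014609881998368 [236.09188843 183.73616028] (np.float64(0.133058489484086), np.float64(0.7619047619047619))
keeper back t21 15.455276361737614 [236.93551636 183.59568787] (np.float64(0.2847898829699122), np.float64(0.9523809523809523))
keeper back t22 10.503001547489099 [236.3825531  183.17405701] (np.float64(0.1591216463114367), np.float64(0.8095238095238095))
keeper whole back t20 6.498588276528156 [254.72955322 184.68936157] (np.float64(0.11288626600618505), np.float64(0.5733333333333334))
keeper whole back t21 5.937195788102356 [250.63092041 184.34463501] (np.float64(0.132365175678624), np.float64(0.68))
keeper whole back t22 6.243560796070418 [250.93884277 184.28829956] (np.float64(0.11286076105784026), np.float64(0.6933333333333334))
slab front t20 5.721677125369474 [275.23394775 185.28811646] (np.float64(0.13274380513967415), np.float64(0.6535433070866141))
slab front t21 5.598109245981781 [274.88171387 185.29501343] (np.float64(0.13638572410190794), np.float64(0.6692913385826772))
slab front t22 5.726476497857609 [276.10678101 185.38154602] (np.float64(0.1315108246572165), np.float64(0.6062992125984252))
```

View pics/v22.png

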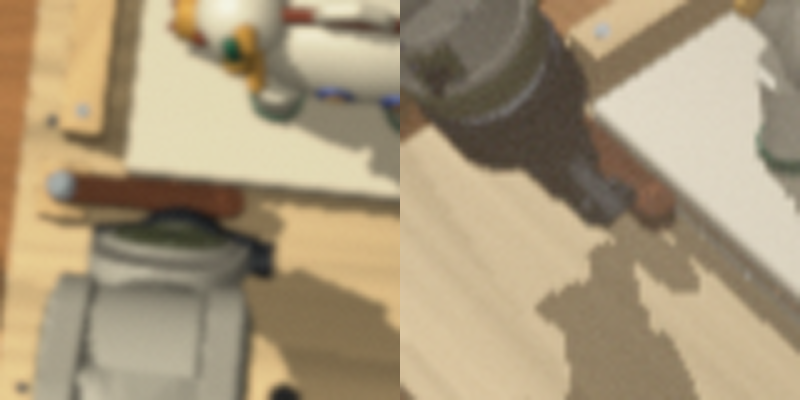

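>>> jog_arm(
  deltas=[
    [0,0.2,-0.7,0,0,0],
    [0,0.4,-1.4,0,0,0],
    [0,0.4,-1.4,0,0,0],
  ],
)

```text
clock: 40.48
tool_pos: [0.5064, 0.0391, 0.0436]
eef_rot: [-1.883, -0.001, 1.489]
contact_force: [-7.5, -1.4, 4.3]
gripper_width: -0.0004
```

```bash
python3 - <<'E'
from h import *
s=st()
E
```

```text
clk 40.48 crate x -20.6 y 85.6 z 43.6 mm F crate [-7.4 -2.   4.3] rpy [-1.0789e+02 -6.0000e-02  8.5310e+01] w -0.0004
```

The keeper has hit its stop: the force jumped and the tool stopped advancing. I'll back straight off and check.

>>> jog_arm(
  deltas=[
    [0,-1,4,0,0,0],
    [0,-5,16,0,0,0],
    [0,-12,40,0,0,0],
    [0,-50,50,0,0,0],
    [0,-90,60,0,0,0],
    [40,-130,80,0,0,0],
    [90,-140,110,0,0,0],
    [150,-140,130,0,0,0],
    [210,-140,140,0,0,0],
    [260,-140,150,0,0,0],
  ],
)

```text
clock: 41.72
tool_pos: [0.343, 0.3159, 0.1317]
eef_rot: [-1.887, -0.003, 1.491]
contact_force: [0.6, -1.9, -0.3]
gripper_width: 0.0
```

```bash
python3 - <<'E'
from h import *
s=st()
front('t23',[160,280],[518,310])
T=load('t23');S=snap('side','s23')
cv2.imwrite('pics/s23z.png',cv2.resize(S['frame'][125:320,155:365,::-1],None,fx=3,fy=3,interpolation=cv2.INTER_CUBIC))
E
```

```text
clk 41.73 crate x -206.2 y 348.1 z 131.7 mm F crate [ 0.7 -1.8 -0.3] rpy [-108.13   -0.18   85.41] w 0.0
resid (np.float64(0.13437231378698522), np.float64(0.5502645502645502))
front mm at +118,-118 [10.01340303  9.58130717] yaw deg -0.10490368090956724
```

View pics/t23z.png

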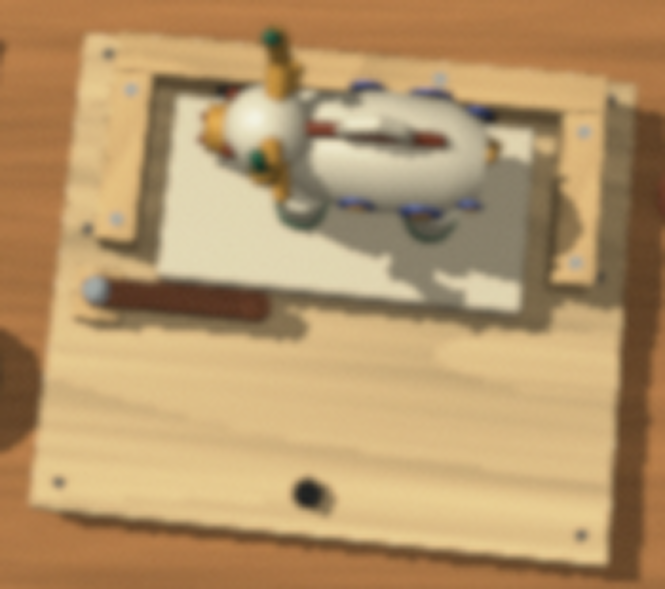

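View pics/s23z.png

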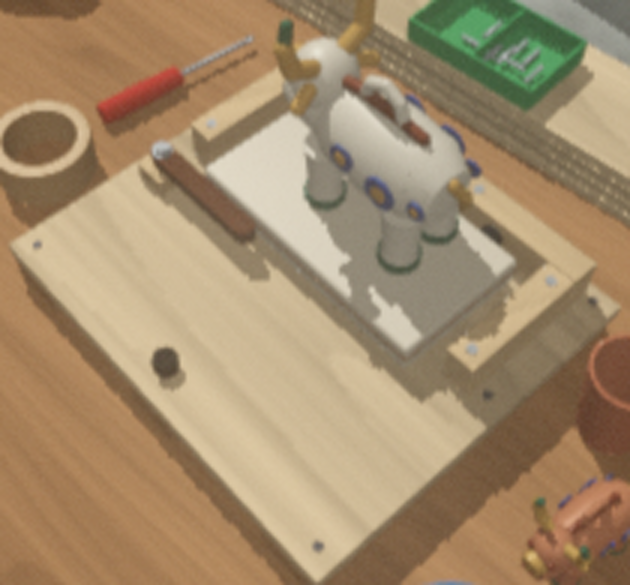

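```bash
python3 - <<'E'
from h import *
T=load('t23');z=lambda a:(np.array(a,float)+.5)/3.8-.5+[200,110]
for p,q in(((112,282),(265,295)),((112,306),(260,319))):
    e=edge(T,z(p),z(q),half=1.5);P=onplane(T,[e[0]-15*e[1],e[0]+15*e[1]],.083)
    c=np.array([w2c(a[:2]) for a in P]);c=c[c[:,1].argsort()[::-1]];d=c[1]-c[0];print('angle',np.pi/2+np.arctan2(d[0],-d[1]),c*1e3,e[2:])
for n in('top',):
    a,b=load('top0')['frame'].astype(int),T['frame'].astype(int)
    d=(abs(a-b).max(2)>40).astype(np.uint8)
    n,l,s,cc=cv2.connectedComponentsWithStats(d);print([(x.tolist()) for x in s[1:] if x[4]>8])
st()
E
```

```text
angle 1.5848664546523972 [[  5.6566867  150.82963092]
 [  6.8439952   66.45014531]] (np.float64(0.16956153671429536), np.float64(0.9125))
angle 1.5669044466753808 [[-18.09560763 154.46575531]
 [-18.42308335  70.32285702]] (np.float64(0.1381129024231452), np.float64(0.5512820512820513))
[[245, 117, 95, 34, 1189], [282, 147, 10, 4, 27], [228, 149, 129, 60, 2686], [327, 149, 11, 12, 75], [339, 149, 7, 7, 38], [243, 150, 2, 9, 12], [280, 153, 37, 7, 151], [280, 158, 47, 15, 414], [346, 160, 7, 14, 64], [275, 162, 5, 3, 9], [320, 171, 6, 2, 11], [345, 176, 7, 9, 42], [217, 188, 22, 49, 798], [0, 249, 179, 135, 10272], [198, 268, 161, 104, 4318], [141, 334, 106, 50, 2630], [250, 351, 46, 33, 931], [288, 358, 6, 6, 19], [0, 366, 41, 18, 384], [303, 366, 4, 5, 12], [300, 370, 5, 3, 9], [308, 378, 5, 6, 16]]
clk 41.83 crate x -206.2 y 350.2 z 131.3 mm F crate [ 0.5  0.3 -0.6] rpy [-108.06   -0.21   85.68] w -0.0
```

```bash
python3 - <<'E'
from h import *
print(arm.close_job())
E
```

```text
the job is handed in; nothing more can be done
None
```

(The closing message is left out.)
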